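Refit the coffee trolley's side rail with spoon holders

ROBOT

A 7-joint arm with a two-finger parallel gripper is mounted at the origin on the work surface. World frame = base frame: x ahead of the robot, y to its left, z up, the work surface at z = 0. Lengths are in m, angles in degrees, forces in N, time in s.
With the tool pointing down it reaches from about 0.425 to 0.875 m from the base axis. Payload 4.7 kg.
Tool frame: the origin (TCP) lies midway between the tips of the shut fingers; the grasp point (between the pads) lies env.grip_point_offset behind it (env.grip_point_offset is the distance from the TCP to the grasp point, in m); z points along the fingers, y is the line along which they close (so a half turn about z gives the same grasp; the last joint's range is limited). The gripper opens to 87 mm and grips with 3 to 60 N. Pads are 19 mm wide; open, the fingers measure 117 mm over their backs; the gripper's body (75 mm by 190 mm) begins 51 mm behind the grasp point.
Start: joints at [-72.875, 18.392, -4.016, 83.108, 1.295, 78.541, -3.26], TCP at [0.183, 0.624, 0.223] pointing down, gripper open.
Joint ranges: [-163.93, 163.93], [-17.29, 119.83], [-79.2, 71.16], [3.27, 140.29], [-89.18, 269.18], [5.43, 117.66], [-154.24, 154.24]. Speed limits (degrees/s): [147.25, 147.25, 180, 180, 180, 180, 180].

INTERFACE

Orientations are given as [roll, pitch, yaw] about the fixed x, y, z axes, in that order (R = Rz(yaw) Ry(pitch) Rx(roll)).
In Python, from cell import env gives the robot as it stands.
- The arm moves only by the shell command python3 -m creep 'ROWS' [FORCE]. ROWS is a JSON object of lists of equal length, an entry for each row: "translation": the shift along the tool's x, y, z in units of 0.08 m (1.0 is 0.08 m), a list of three; "turn": the turn, a rotation vector about the tool's x, y, z in units of 180 degrees (1.0 is 180 degrees), a list of three; "grip": the opening, from 0 (shut) to 1 (fully open). In form: {"translation": [[x, y, z], ...], "turn": [[ax, ay, az], ...], "grip": [grip, ...]}. A call has 1 to 5 rows; each row shifts and turns the commanded pose from where the row before left it, along the tool's axes as they then stand; what a row does not reach is not made up. A row lasts 1/8 s, in which the tool goes at most 62.5 mm and 10.7 degrees, less where a joint would pass 70% of its speed; a pose out of reach is approached as far as the arm can. A call with a number of a shift or a turn outside -1 to 1 is refused whole. A call with a gripper value outside its range is refused whole. The fingers move at their own pace and stop on an object; FORCE is the grip in N (left out, the last holds). Time passes only in rows, so rows that do not move let the fingers close. It gives the time, the measured TCP pose, the force, the opening and the grip force at its end, in the units of the state.
- env.get_obs(): the state, without advancing time (a new reading comes with each control period).
- env.read_camera(name): name is "side" or "top"; returns a dict with "frame" (400x640x3 uint8, red, green, blue), "z_map" (400x640 float32, m along the optical axis (not along the pixel's ray), 0 where there is no reading), "K" (3x3 intrinsics, pixels), "rvec" (rotation vector, rad) and "tvec" (3), from world to camera coordinates, as OpenCV has them. Camera axes: x right, y down, z forward; pixel columns grow to the right and rows downward; lengths in m; the calibration is good to about 2 mm. A picture is of the moment at which its call begins.
- env.sign_off(): hands the job in; it is judged then, once.
The state is a dict: "time_s": time; "qpos": joint angles; "joint_velocities": joint speeds; "effort": joint torques, N m; "tool_pos": TCP position; "tool_rot": TCP orientation; "force": force on the tool from outside, world axes, zero at the start; "wrist_torque": the same for the moment, N m; "grip_width": finger opening in m; "grasp_force": force on a finger pad.
Only numpy, scipy, OpenCV 4.12 (cv2) and the standard library are available. Lean on these libraries where they do the work, as an engineer would, in place of code of your own. Each camera call takes 0.05 s, during which the arm holds its last target. There are 200 camera calls.

TASK

Refit the coffee trolley for serving: hang every spoon holder that has a sound hook on the trolley's side rail, lifting its hook over the raised lip and lowering it until it is fully seated behind the lip and the holder hangs upright against the side. Sort out the holders whose hook is snapped, sprung open or crushed and set each of them down on the floor of the shallow wooden mending tray. Leave the cups, sugar pot, jar, cezve and tin where they stand.

Things in the scene. Friction and masses are not known exactly. Their poses are not given: they have to be found in the camera images.
- holder_1_mid (a point): Spoon holder 1 of up to 7 (None if absent). Point at the centre of its box, 31 mm above the underside; z up. Holders are alike but for the hook: open green metal box 44 wide (own x) x 40 deep (own y) x 62 mm tall, 3 mm walls, 10 mm weighted foot inside, 0.16 kg, upright, with a bare steel strap hook 28 mm wide on the back (-y). Sound or odd hook: see holder_1_tip and holder_2_tip.
- holder_1_tip (a point): Free end of holder 1's hook, axes as its _mid. SOUND hook: neck flush with the back wall (20 mm behind the centre), bridge running back with its underside 80 and top 84 mm above the box's underside, then a 3 mm leg straight down 24 mm below the bridge's underside; 12 mm clear gap between neck and leg. Tip from _mid, own axes: (0, -33.5, +25) mm.
- holder_2_mid (a point): Spoon holder 2 of up to 7 (None if absent). Point at the centre of its box, 31 mm above the underside; z up. Box and axes as holder 1; hook sound or odd, told by its shape.
- holder_2_tip (a point): Free end of holder 2's hook, axes as its _mid. ODD hooks, tip from _mid in own axes: snapped, only a 3 mm stub at the top and no leg (0, -23, +51) mm; sprung, leg bent up until it sticks out nearly level (0, -60, +44) mm; crushed, leg folded in to 3 mm from the neck, too tight for the lip (0, -24.5, +25) mm.
- holder_3_mid (a point): Spoon holder 3 of up to 7 (None if absent). Point at the centre of its box, 31 mm above the underside; z up. Box and axes as holder 1; hook sound or odd, told by its shape.
- holder_3_tip (a point): Free end of holder 3's hook, axes as its _mid; offsets that tell sound from odd: see holders 1 and 2.
- holder_4_mid (a point): Spoon holder 4 of up to 7 (None if absent). Point at the centre of its box, 31 mm above the underside; z up. Box and axes as holder 1; hook sound or odd, told by its shape.
- holder_4_tip (a point): Free end of holder 4's hook, axes as its _mid; offsets that tell sound from odd: see holders 1 and 2.
- holder_5_mid (a point): Spoon holder 5 of up to 7 (None if absent). Point at the centre of its box, 31 mm above the underside; z up. Box and axes as holder 1; hook sound or odd, told by its shape.
- holder_5_tip (a point): Free end of holder 5's hook, axes as its _mid; offsets that tell sound from odd: see holders 1 and 2.
- holder_6_mid (a point): Spoon holder 6 of up to 7 (None if absent). Point at the centre of its box, 31 mm above the underside; z up. Box and axes as holder 1; hook sound or odd, told by its shape.
- holder_6_tip (a point): Free end of holder 6's hook, axes as its _mid; offsets that tell sound from odd: see holders 1 and 2.
- holder_7_mid (a point): Spoon holder 7 of up to 7 (None if absent). Point at the centre of its box, 31 mm above the underside; z up. Box and axes as holder 1; hook sound or odd, told by its shape.
- holder_7_tip (a point): Free end of holder 7's hook, axes as its _mid; offsets that tell sound from odd: see holders 1 and 2.
- rail (a point): Middle of the outer top edge of the white rail along the trolley's side, 460 mm long, 130 mm above the table. x along the rail, y straight out towards the table, z up. The raised anti-jump lip is a 4 mm plate: outer face y = 0, inner y = -4 mm, top z = 0; it goes on down to z = -95 mm as a flat apron. Room for four holders about 85 mm apart. The trolley does not move.
- channel (a point): Middle of the channel floor behind the lip, axes as rail: 33 mm below the lip's top; channel 31 mm wide, back wall 13 mm high. A seated holder hangs by its bridge on the lip's top, leg in the channel (tip 24 mm below the lip's top), box outside with its back to the apron, centre 20 to 28 mm out from the lip and 49 mm below its top; let go, it leans up to 0.1 rad.
- tray_floor (a point): Centre of the inner floor of the mending tray, a shallow light wooden tray, outside 320 (x) x 150 (y) x 28 mm tall, walls and floor 6 mm, fixed on the table. z up.
- cup_1: Gold-rimmed white porcelain cup, 66 mm across, 55 mm tall, with an ear; stands among the holders. Origin: centre of its foot. Leave alone.
- cup_2: Second cup, the same. Leave alone.
- sugar_pot: Closed blue ceramic sugar pot, 94 mm across, 102 mm tall, on the trolley's top tier. Origin: centre of its foot. Leave alone.
- coffee_jar: Amber glass jar with steel cap, 80 mm across, 130 mm tall, on the table beyond the holders. Origin: centre of its foot. Leave alone.
- cezve: Steel cezve, 84 mm across, 80 mm tall, with a long dark handle, on the trolley's top tier. Origin: centre of its foot. Leave alone.
- tin: Red tin, 72 mm across, 110 mm tall, on the table beyond the holders. Origin: centre of its foot. Leave alone.
Not all that is in view belongs to the job. What is shaped like the part that bears holder_6_mid but orange or pink is not meant.

How it is judged (in metres and radians):
At the end, for the whole second after the job is handed in: Sound holders hang let go and still: hook tip 3-34 mm behind the lip's outer face and 15-36 mm below its top, centre 5 mm or more in front of it, tilt under 0.3 rad. Odd holders are still in the tray, centre between its walls and under 45 mm above its floor (y of holder_1_tip in the frame of rail between -0.034 and -0.003 m and z of holder_1_tip in the frame of rail between -0.036 and -0.015 m and x of holder_1_mid in the frame of rail between -0.225 and 0.225 m and y of each of holder_1_mid, holder_3_mid, holder_4_mid, holder_6_mid in the frame of rail above 0.005 m and angle between each of holder_1_mid, holder_3_mid, holder_4_mid, holder_6_mid's own z axis and vertical below 0.3 rad and linear speed of each of holder_1, holder_3, holder_4, holder_6, holder_2, holder_5, holder_7 below 0.02 m/s and y of holder_3_tip in the frame of rail between -0.034 and -0.003 m and z of holder_3_tip in the frame of rail between -0.036 and -0.015 m and x of holder_3_mid in the frame of rail between -0.225 and 0.225 m and y of holder_4_tip in the frame of rail between -0.034 and -0.003 m and z of holder_4_tip in the frame of rail between -0.036 and -0.015 m and x of holder_4_mid in the frame of rail between -0.225 and 0.225 m and y of holder_6_tip in the frame of rail between -0.034 and -0.003 m and z of holder_6_tip in the frame of rail between -0.036 and -0.015 m and x of holder_6_mid in the frame of rail between -0.225 and 0.225 m and x of holder_2_mid in the frame of tray_floor between -0.154 and 0.154 m and y of holder_2_mid in the frame of tray_floor between -0.069 and 0.069 m and z of each of holder_2_mid, holder_5_mid, holder_7_mid in the frame of tray_floor below 0.045 m and x of holder_5_mid in the frame of tray_floor between -0.154 and 0.154 m and y of holder_5_mid in the frame of tray_floor between -0.069 and 0.069 m and x of holder_7_mid in the frame of tray_floor between -0.154 and 0.154 m and y of holder_7_mid in the frame of tray_floor between -0.069 and 0.069 m); the robot touches nothing.
It fails at once if a cup is pushed more than 50 mm or tipped over (distance of any of cup_1, cup_2 from where it was at the start of the episode above 0.05 m or angle between any of cup_1, cup_2's own z axis and vertical above 0.5 rad).
It fails at once if the sugar pot or the cezve is pushed more than 50 mm or tipped over (distance of any of sugar_pot, cezve from where it was at the start of the episode above 0.05 m or angle between any of sugar_pot, cezve's own z axis and vertical above 0.5 rad).
It fails at once if the jar or the tin is pushed more than 50 mm or tipped over (distance of any of coffee_jar, tin from where it was at the start of the episode above 0.05 m or angle between any of coffee_jar, tin's own z axis and vertical above 0.5 rad).
Of holder_1, holder_2, holder_3, holder_4, holder_5, holder_6, holder_7 only 6 to 7 are there at a start; the rules pass over those that are not, and their reading is None.
At some moment in a run one of holder_1, holder_2, holder_3, holder_4, holder_5, holder_6, holder_7 may be knocked a few centimetres aside while the robot is not near it.
Once in a run the grip may slacken for a moment while it holds something.
It also fails if it takes over 210 s, if anything falls off the work surface, if the arm or the gripper's body presses on something with over 40 N, if the wrist force passes 120 N, or if a joint passes its speed limit or range.

## Working session

There is one attempt and no reset: what is moved stays moved. The work goes in short steps, Python scripts to look and compute and a shell command to move; the robot and the scene stay as the last step left them, time stands still between calls to the robot, and variables do not carry over. Pictures are saved under pics/ and viewed, at most 14 in all, crops included, and the job is handed in when it is done.

```bash
ls; mkdir -p pics
cat > h.py <<'E'
import numpy as np, cv2
from cell import env
def cam(n):
    c=env.read_camera(n); c={k:(np.array(v)) for k,v in c.items()}
    c['R']=cv2.Rodrigues(c['rvec'].astype(float))[0]; return c
def pts(c):
    z=c['z_map']; K=c['K']; v,u=np.mgrid[:z.shape[0],:z.shape[1]]
    P=np.stack([(u-K[0,2])/K[0,0]*z,(v-K[1,2])/K[1,1]*z,z],-1)
    return (P-c['tvec'].ravel())@c['R']   # world
def save(c,f,crop=None,s=1):
    im=c['frame'][:,:,::-1]
    if crop: a,b,w,h=crop; im=im[b:b+h,a:a+w]
    cv2.imwrite(f,cv2.resize(im,None,fx=s,fy=s,interpolation=cv2.INTER_CUBIC))
E
python3 - <<'E'
from h import *
print(env.get_obs(), env.grip_point_offset)
for n in('side','top'):
    c=cam(n); save(c,f'pics/{n}0.png',s=1.25); np.savez(f'{n}0.npz',**c); print(n,c['K'],-c['R'].T@c['tvec'].ravel(),c['R'][2])
E
```

```text
pics
{'time_s': 0.0, 'qpos': array([-72.87679964,  18.43859453,  -4.01598395,  83.17546063,
         1.29499664,  78.54115941,  -3.25960298]), 'joint_velocities': array([-0.01193332,  0.10146506,  0.00745714, -0.00960549,  0.01359566,
        0.00039861,  0.01011911]), 'effort': array([ 6.76573363e-04, -4.91301906e+01, -4.03652675e-01, -3.12525272e+01,
       -6.38778205e-02,  4.42644081e-02,  2.23811849e-04]), 'tool_pos': array([0.18248714, 0.62327269, 0.22146196]), 'tool_rot': array([-1.79890032e+02,  5.67312655e-03,  1.63687393e+02]), 'force': array([-0.70557439,  0.03056819, -0.68365969]), 'wrist_torque': array([ 0.02835492, -0.00051521, -0.01768212]), 'grasp_force': 0.0, 'grip_width': 0.08719915837057386} 0.0187
side [[454.94690726   0.         314.55890761]
 [  0.         454.94690726 210.48828838]
 [  0.           0.           1.        ]] [-0.20592645 -1.1581753   0.85649564] [ 0.48614816  0.71003733 -0.50941825]
top [[471.79190478   0.         319.39648191]
 [  0.         471.79190478 199.04977499]
 [  0.           0.           1.        ]] [ 0.39967497 -0.07660589  1.32010748] [ 0.09384197  0.01115262 -0.99552464]
```

View pics/side0.png

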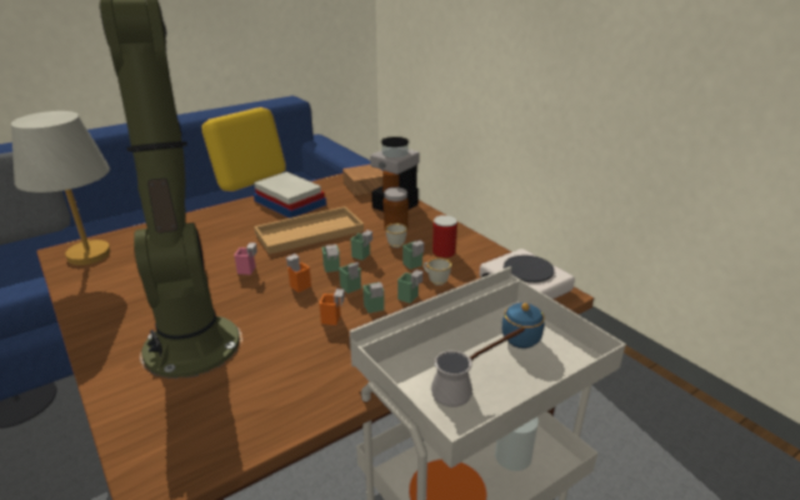

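View pics/top0.png

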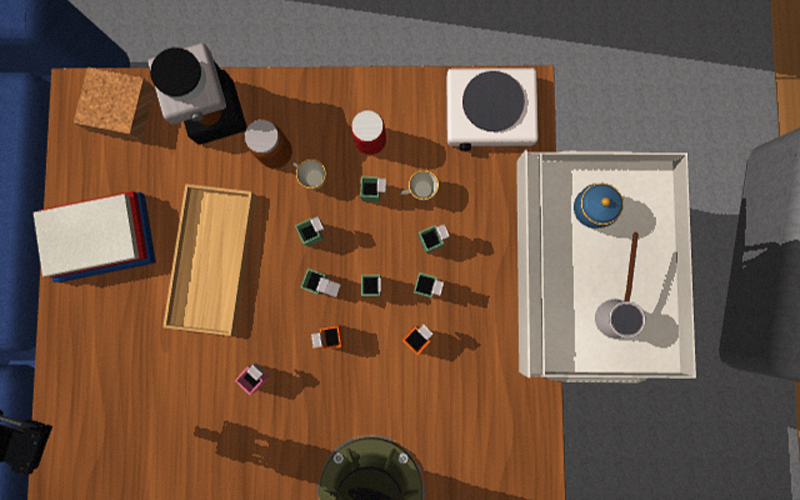

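The side view (800 px wide) shows the arm, tray at (310,230), six green holders around (350–410, 245–300), and orange and pink lookalikes at (300,272), (330,308) and (245,260). The top view shows green holders at (373,187), (310,231), (432,237), (314,281), (371,285) and (428,285). The orange ones are at (328,337) and (417,340), pink is at (250,379), cups at (311,174) and (423,185), and the tray at (208,260). The rail is the left edge of the trolley, at about x=520–545.

Candidates are the six green ones. Orange and pink are rejected. Next I'll measure them and take a close crop.

```bash
cat > meas.py <<'E'
from h import *
def holders(c,verbose=True):
    P=pts(c); hsv=cv2.cvtColor(c['frame'],cv2.COLOR_RGB2HSV)
    g=((hsv[...,0]>50)&(hsv[...,0]<95)&(hsv[...,1]>60)&(P[...,2]>0.045)&(P[...,2]<.3)&(P[...,0]>.2)).astype(np.uint8)
    g=cv2.morphologyEx(g,cv2.MORPH_CLOSE,np.ones((5,5),np.uint8))
    n,l,st,ce=cv2.connectedComponentsWithStats(g)
    out=[]
    for i in range(1,n):
        if st[i,4]<60: continue
        m=(l==i)
        X=P[m]; zt=np.percentile(X[:,2],90); rim=X[np.abs(X[:,2]-zt)<.006][:,:2]
        (rc,wh,a)=cv2.minAreaRect((rim*1000).astype(np.float32))
        # hook: points 10..30mm above the rim within 60 mm
        d=np.linalg.norm(P[...,:2]-np.array(rc)/1000,axis=-1)
        k=(d<.075)&(P[...,2]>zt+.008)&(P[...,2]<zt+.035)&(hsv[...,1]<70)
        H=P[k]
        out.append(dict(px=ce[i].round(),c=np.array(rc),wh=np.array(wh),ang=a,zt=zt,H=H))
    return out
if __name__=='__main__':
    c=dict(np.load('top0.npz'))
    for o in holders(c):
        H=o['H'][:,:2]*1000-o['c']; print(o['px'],o['c'].round(1),o['wh'].round(1),round(o['ang'],1),'zt',o['zt'].round(3),len(H),end=' ')
        if len(H): 
            d=H.mean(0); u=d/np.linalg.norm(d); pr=H@u; print('dir',np.degrees(np.arctan2(d[1],d[0])).round(1),'ext',np.percentile(pr,[2,98]).round(1),'z',np.percentile(o['H'][:,2],[5,50,95]).round(3))
        else: print()
    save(c,'pics/crop1.png',(225,130,150,125),5)
    P=pts(c)
    # trolley lip: profile along y at image row 212 
    for r in (150,212,270):
        print([(u,*P[r,u].round(3)) for u in range(408,446,2)])
    t=P[...,2]; 
    for r in (190,200,220): print([(u,*P[r,u].round(3)) for u in list(range(130,206,5))])
E
python3 meas.py
```

```text
[180.  97.] [801.1 314.4] [30.3 64.3] 62.9 zt 0.073 8 dir 0.4 ext [62.2 72.6] z [0.087 0.096 0.106]
[294. 150.] [652.4   2.1] [44.4 35.3] 0.2 zt 0.065 75 dir -91.3 ext [18.5 34.9] z [0.081 0.084 0.089]
[245. 186.] [556.7 135.8] [43.4 37.8] 26.2 zt 0.066 76 dir -64.2 ext [17.6 35.1] z [0.08  0.084 0.089]
[343. 192.] [ 540.7 -129.4] [43.3 39. ] 24.1 zt 0.065 77 dir -65.5 ext [17.5 35.4] z [0.08  0.085 0.09 ]
[(408, np.float64(0.664), np.float64(-0.314), np.float64(-0.005)), (410, np.float64(0.663), np.float64(-0.318), np.float64(0.002)), (412, np.float64(0.662), np.float64(-0.323), np.float64(0.005)), (414, np.float64(0.654), np.float64(-0.321), np.float64(0.047)), (416, np.float64(0.647), np.float64(-0.32), np.float64(0.078)), (418, np.float64(0.643), np.float64(-0.321), np.float64(0.1)), (420, np.float64(0.638), np.float64(-0.321), np.float64(0.127)), (422, np.float64(0.643), np.float64(-0.331), np.float64(0.101)), (424, np.float64(0.643), np.float64(-0.337), np.float64(0.1)), (426, np.float64(0.643), np.float64(-0.342), np.float64(0.098)), (428, np.float64(0.643), np.float64(-0.348)
[... 5353 characters left out ...]
155, np.float64(0.466), np.float64(0.398), np.float64(0.005)), (160, np.float64(0.466), np.float64(0.385), np.float64(0.004)), (165, np.float64(0.466), np.float64(0.369), np.float64(0.008)), (170, np.float64(0.466), np.float64(0.356), np.float64(0.006)), (175, np.float64(0.466), np.float64(0.341), np.float64(0.008)), (180, np.float64(0.466), np.float64(0.328), np.float64(0.004)), (185, np.float64(0.466), np.float64(0.314), np.float64(0.006)), (190, np.float64(0.465), np.float64(0.294), np.float64(0.028)), (195, np.float64(0.466), np.float64(0.287), np.float64(0.001)), (200, np.float64(0.466), np.float64(0.273), np.float64(0.0)), (205, np.float64(0.466), np.float64(0.26), np.float64(-0.003))]
```

View pics/crop1.png

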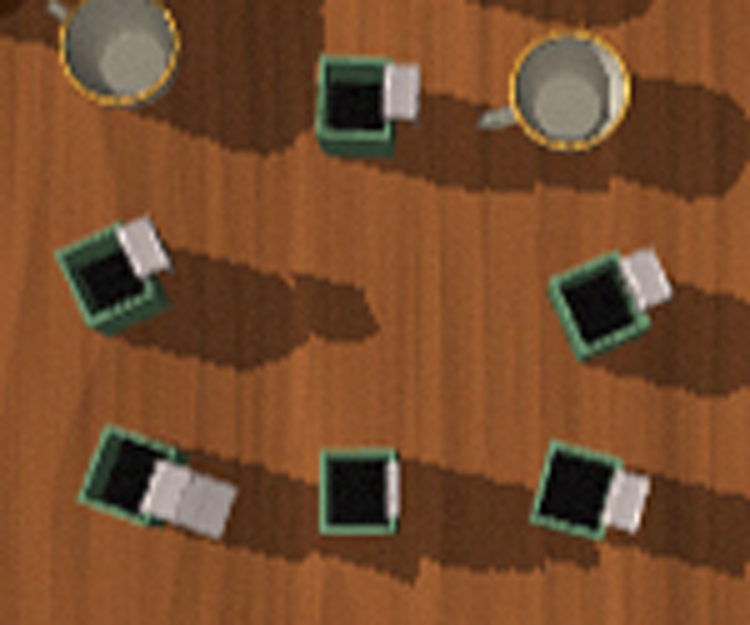

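The top crop shows a stub only on the holder at (360,490), so it is snapped, and a long level leg at (190,495), so it is sprung. The other four have similar bridges, so I'll check their legs from the side.

Run:
```python
from h import *
c=dict(np.load('side0.npz')); save(c,'pics/crop2.png',(245,175,115,85),6.9)
```

```text
(no output)
```

View pics/crop2.png

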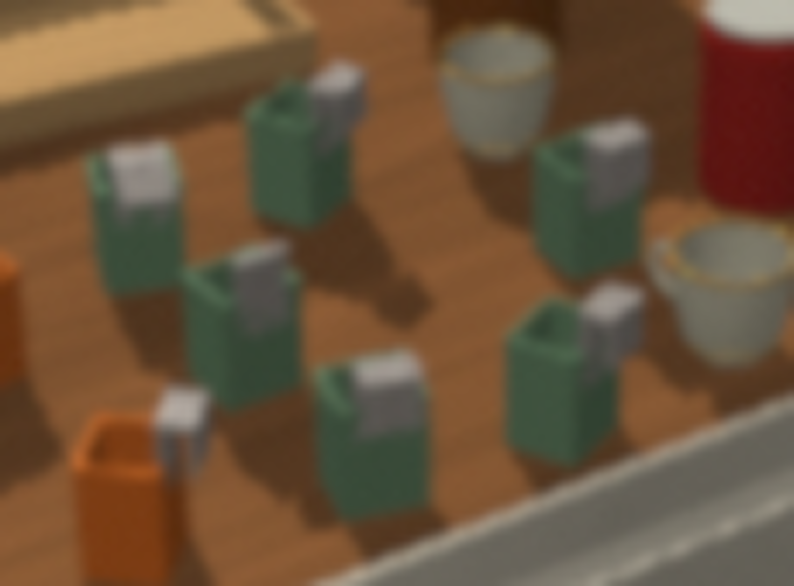

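```bash
cat > meas.py <<'E'
from h import *
def rays(c,uv):
    K=c['K']; uv=np.asarray(uv,float); d=np.c_[(uv[:,0]-K[0,2])/K[0,0],(uv[:,1]-K[1,2])/K[1,1],np.ones(len(uv))]@c['R']
    return -c['R'].T@c['tvec'].ravel(), d
def plane(c,uv,z):
    o,d=rays(c,uv); return (o+d*((z-o[2])/d[:,2])[:,None])[:,:2]
def holders(c):
    "green rims in the top view -> centre (mm), pointing direction of hook (deg), hook extent"
    P=pts(c); hsv=cv2.cvtColor(c['frame'],cv2.COLOR_RGB2HSV)
    g=((hsv[...,0]>50)&(hsv[...,0]<95)&(hsv[...,1]>50)&(P[...,2]>0.03)&(P[...,2]<.3)&(P[...,1]<.25)).astype(np.uint8)
    g=cv2.morphologyEx(g,cv2.MORPH_CLOSE,np.ones((9,9),np.uint8))
    n,l,st,ce=cv2.connectedComponentsWithStats(g); out=[]
    for i in range(1,n):
        if st[i,4]<60: continue
        X=P[l==i]; zt=np.percentile(X[:,2],85); m=(l==i)&(np.abs(P[...,2]-zt)<.012)
        v,u=np.nonzero(m); q=plane(c,np.c_[u,v],zt)*1000
        rc,wh,a=cv2.minAreaRect(q.astype(np.float32)); rc=np.array(rc)
        d=np.linalg.norm(P[...,:2]*1000-rc,axis=-1)
        k=(d<75)&(P[...,2]>zt+.012)&(P[...,2]<zt+.035)&(hsv[...,1]<80)
        v,u=np.nonzero(k); H=plane(c,np.c_[u,v],zt+.021)*1000-rc if k.any() else np.zeros((0,2))
        o=dict(px=ce[i].round(),c=rc,wh=np.array(wh),a=a,zt=zt,n=len(H),dir=None)
        if len(H)>3:
            e=H.mean(0); th=np.degrees(np.arctan2(e[1],e[0]))
            th=a+90*np.round((th-a)/90); u_=np.array([np.cos(np.radians(th)),np.sin(np.radians(th))]); o['dir']=(th+180)%360-180
            o['ext']=np.percentile(H@u_,[2,98]).round(1); o['lat']=(H@[-u_[1],u_[0]]).mean().round(1)
        out.append(o)
    return out
def show(hs):
    for o in hs: print(*o['px'],'c',o['c'].round(),'wh',o['wh'].round(),'a',round(o['a'],1),'zt',o['zt'].round(3),'n',o['n'],'dir',o['dir'] and round(o['dir'],1),o.get('ext'),o.get('lat'))
E
python3 - <<'E'
from meas import *
c=dict(np.load('top0.npz')); s=dict(np.load('side0.npz')); hs=holders(c); show(hs)
Ps=pts(s); hsv=cv2.cvtColor(s['frame'],cv2.COLOR_RGB2HSV)
for o in hs:
    if o['dir'] is None: continue
    t=np.radians(o['dir']); u=np.array([np.cos(t),np.sin(t)]); L=np.array([-u[1],u[0]])
    q=Ps[...,:2]*1000-o['c']; b=q@u; la=q@L; z=Ps[...,2]*1000
    print(o['px'])
    for z0 in range(50,92,5):
        k=(abs(la)<14)&(abs(z-z0)<2.5)&(b>10)&(b<65)&(hsv[...,1]<70)
        print(z0,k.sum(),b[k].mean().round(1) if k.any() else '',end=' | ')
    print()
E
```

```text
295.0 151.0 c [652.   2.] wh [44. 35.] a 0.3 zt 0.063 n 75 dir -89.7 [18.6 34.6] 0.2
245.0 187.0 c [556. 135.] wh [45. 40.] a 26.7 zt 0.063 n 75 dir -63.3 [17.2 34.3] 0.7
343.0 191.0 c [ 540. -129.] wh [44. 40.] a 23.9 zt 0.064 n 76 dir -66.1 [17.4 35.6] 0.6
247.0 222.0 c [450. 122.] wh [41. 41.] a 69.4 zt 0.064 n 175 dir -110.6 [17.2 59.4] -1.1
338.0 228.0 c [ 441. -116.] wh [38. 43.] a 75.9 zt 0.065 n 75 dir -104.1 [18.3 35.4] -0.3
293.0 396.0 c [67. -4.] wh [36.  9.] a 74.0 zt 0.267 n 7 dir 74.0 [ 9.7 39.3] 0.9
[295. 151.]
50 4 21.8 | 55 5 28.9 | 60 10 33.2 | 65 10 36.6 | 70 9 36.3 | 75 5 35.4 | 80 15 34.4 | 85 19 30.7 | 90 0  | 
[245. 187.]
50 2 22.7 | 55 3 21.9 | 60 4 33.7 | 65 7 31.6 | 70 9 33.1 | 75 6 31.2 | 80 10 29.7 | 85 13 30.9 | 90 0  | 
[343. 191.]
50 1 23.7 | 55 6 26.3 | 60 11 28.7 | 65 11 29.7 | 70 9 35.0 | 75 7 35.8 | 80 8 33.9 | 85 23 31.2 | 90 0  | 
[247. 222.]
50 6 22.3 | 55 2 21.9 | 60 1 20.6 | 65 1 22.5 | 70 4 38.8 | 75 9 54.3 | 80 35 46.3 | 85 23 34.0 | 90 0  | 
[338. 228.]
50 4 23.4 | 55 3 27.1 | 60 17 35.5 | 65 8 36.0 | 70 13 38.4 | 75 12 37.5 | 80 19 34.6 | 85 25 31.7 | 90 1 37.2 | 
[293. 396.]
50 0  | 55 0  | 60 0  | 65 0  | 70 0  | 75 0  | 80 0  | 85 0  | 90 0  |
```

```bash
cat > go.py <<'E'
# usage: go.py x y z yaw(deg)  -> move left to do, in tool axes and units (turn first, then shift in the turned frame)
import sys; from h import *
from scipy.spatial.transform import Rotation as R
def todo(x,y,z,yaw):
    o=env.get_obs(); r=R.from_euler('xyz',o['tool_rot'],degrees=True); t=R.from_euler('xyz',[180,0,yaw],degrees=True)
    e=np.array([x,y,z])-o['tool_pos']
    print('turn',((r.inv()*t).as_rotvec()/np.pi).round(3),'shift before turn',(r.inv().apply(e)/.08).round(2),'after turn',(t.inv().apply(e)/.08).round(2),'mm',(e*1000).round(1),'F',o['force'].round(1),'grip',o['grip_width'].round(4),o['grasp_force'].round(1),'t',o['time_s'])
if __name__=='__main__': todo(*map(float,sys.argv[1:]))
E
python3 - <<'E'
from meas import *
c=dict(np.load('top0.npz')); P=pts(c); x,y,z=P[...,0],P[...,1],P[...,2]
k=(z>.03)&(z<.11)&(y<-.31)&(y>-.328)&(x>.27)&(x<.70); p=np.polyfit(x[k],y[k],1); print('apron fit n',k.sum(),'slope',p[0],'y@.45',np.polyval(p,.45),'res',(y[k]-np.polyval(p,x[k])).std())
k=(z>.12)&(z<.14)&(y<-.31)&(y>-.335); v,u=np.nonzero(k); q=plane(c,np.c_[u,v],.13); p=np.polyfit(q[:,0],q[:,1],1); print('lip top',p[0],np.polyval(p,.45),'x range',np.percentile(q[:,0],[0,1,99,100]),'z',np.median(z[k]))
k=(z>.02)&(z<.035)&(y>.24)&(y<.46)&(x>.35)&(x<.68); v,u=np.nonzero(k); q=plane(c,np.c_[u,v],.028)*1000; print('tray rim',cv2.minAreaRect(q.astype(np.float32)))
# snapped one, coloured rim in any case: print hsv around
hsv=cv2.cvtColor(c['frame'],cv2.COLOR_RGB2HSV); 
k=(z>.055)&(z<.1)&(x>.4)&(x<.5)&(abs(y)<.06); v,u=np.nonzero(k); print(k.sum(), u.min(),u.max(),v.min(),v.max()); q=plane(c,np.c_[u,v],.063)*1000; print('snapped',cv2.minAreaRect(q[z[k]<.075].astype(np.float32)))
k2=k&(z>.075);v,u=np.nonzero(k2);print('stub',plane(c,np.c_[u,v],.084).mean(0) if k2.any() else None)
E
```

```text
apron fit n 874 slope -0.009139394548084162 y@.45 -0.3188005449022795 res 0.00047755816307603244
lip top -0.008949419125843534 -0.31985311385020543 x range [0.25510851 0.26123007 0.71117242 0.71512816] z 0.12981922100659155
tray rim ((499.92340087890625, 359.3597412109375), (154.2942352294922, 319.791259765625), 83.03297424316406)
86 289 304 220 236
snapped ((440.9425964355469, -0.07966232299804688), (42.68082046508789, 37.35921859741211), 0.10520636290311813)
stub [ 0.4401863  -0.02103516]
```

```bash
for i in 1 2; do python3 -m creep '{"translation":[[0,0,0],[0,0,0],[0,0,0],[0,0,0],[0,0,0]],"turn":[[0,0,0.0488],[0,0,0.0488],[0,0,0.0488],[0,0,0.0488],[0,0,0.0488]],"grip":[1,1,1,1,1]}' 20; done
for i in 1 2; do python3 -m creep '{"translation":[[-0.295,0.484,0],[-0.295,0.484,0],[-0.295,0.484,0],[-0.295,0.484,0],[-0.295,0.484,0]],"turn":[[0,0,0],[0,0,0],[0,0,0],[0,0,0],[0,0,0]],"grip":[1,1,1,1,1]}'; done
python3 go.py .441 -.116 .22 75.9
```

```text
time_s: 0.72
tool_pos: [0.1826, 0.6235, 0.2219]
tool_rot: [-180.0, 0.0, 119.5]
force: [-0.6, -0.1, 0.1]
grip_width: 0.0869
grasp_force: 0.0
time_s: 1.35
tool_pos: [0.1825, 0.6235, 0.2219]
tool_rot: [180.0, 0.1, 75.6]
force: [0.2, 0.3, 0.6]
grip_width: 0.0872
grasp_force: 0.0
time_s: 1.98
tool_pos: [0.3423, 0.4607, 0.2222]
tool_rot: [-180.0, 0.0, 75.9]
force: [0.5, 0.2, -0.1]
grip_width: 0.087
grasp_force: 0.0
time_s: 2.6
tool_pos: [0.501, 0.2991, 0.2222]
tool_rot: [-180.0, 0.0, 75.9]
force: [-0.4, 1.0, 0.7]
grip_width: 0.0872
grasp_force: 0.0Traceback (most recent call last):
  File "go.py", line 8, in <module>
    if __name__=='__main__': todo(*map(float,sys.argv[1:]))
                             ~~~~^^^^^^^^^^^^^^^^^^^^^^^^^^
  File "go.py", line 7, in todo
    print('turn',((r.inv()*t).as_rotvec()/np.pi).round(3),'shift before turn',(r.inv().apply(e)/.08).round(2),'after turn',(t.inv().apply(e)/.08).round(2),'mm',(e*1000).round(1),'F',o['force'].round(1),'grip',o['grip_width'].round(4),o['grasp_force'].round(1),'t',o['time_s'])
                                                                                                                                                                                                                 ^^^^^^^^^^^^^^^^^^^^^
AttributeError: 'float' object has no attribute 'round'
```

```bash
sed -i "s/o\['grip_width'\].round(4),o\['grasp_force'\].round(1)/o['grip_width'],o['grasp_force']/" go.py
for i in 1 2; do python3 -m creep '{"translation":[[-0.522,0.055,0],[-0.522,0.055,0],[-0.522,0.055,0],[-0.522,0.055,0],[-0.522,0.055,0]],"turn":[[0,0,0],[0,0,0],[0,0,0],[0,0,0],[0,0,0]],"grip":[0.8,0.8,0.8,0.8,0.8]}' >/dev/null; done
python3 -m creep '{"translation":[[0,0,0],[0,0,0.4],[0,0,0.4],[0,0,0.4],[0,0,0]],"turn":[[0,0,0],[0,0,0],[0,0,0],[0,0,0],[0,0,0]],"grip":[0.8,0.8,0.8,0.8,0.8]}'
python3 go.py .441 -.116 .026 75.9
python3 - <<'E'
from meas import *
c=cam('side'); save(c,'pics/s1.png',(225,140,200,150),4)
E
```

```text
time_s: 4.47
tool_pos: [0.4389, -0.1143, 0.1245]
tool_rot: [-179.7, 0.1, 75.9]
force: [0.9, 0.0, 0.6]
grip_width: 0.0699
grasp_force: 0.0
turn [-0.002  0.001 -0.   ] shift before turn [-0.01  0.04  1.23] after turn [-0.01  0.03  1.23] mm [  2.1  -1.7 -98.5] F [0.9 0.  0.6] grip 0.06986191619979082 0.0 t 4.475
```

View pics/s1.png

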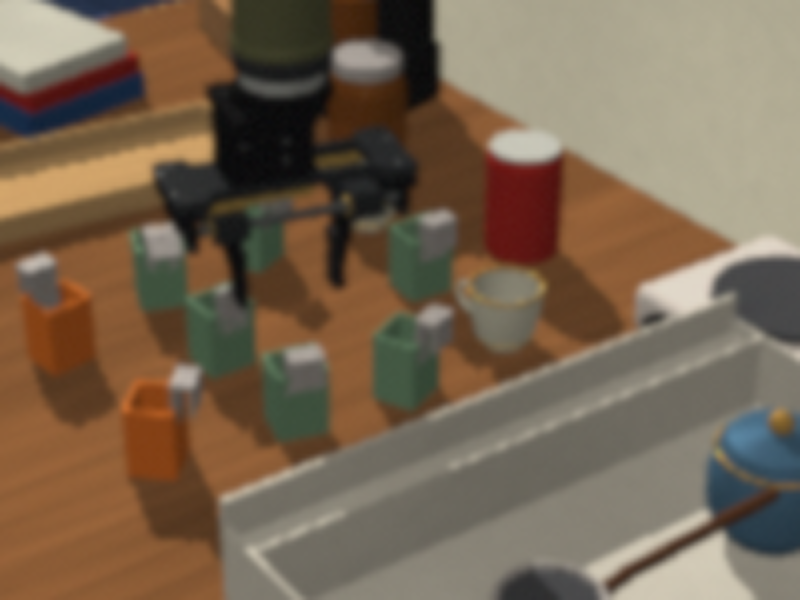

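The gripper hangs above the holder at (297,390), with the fingers lined up along its width at (240,270) and (337,255). Nothing looks knocked yet. Descending to grip.

```bash
python3 -m creep '{"translation":[[0,0.03,0.246],[0,0,0.246],[0,0,0.246],[0,0,0.246],[0,0,0.246]],"turn":[[0,0,0],[0,0,0],[0,0,0],[0,0,0],[0,0,0]],"grip":[0.8,0.8,0.8,0.8,0.8]}'
for i in 1 2; do python3 -m creep '{"translation":[[0,0,0],[0,0,0],[0,0,0],[0,0,0],[0,0,0]],"turn":[[0,0,0],[0,0,0],[0,0,0],[0,0,0],[0,0,0]],"grip":[0.3,0.3,0.3,0.3,0.3]}' 25; done
```

```text
time_s: 5.15
tool_pos: [0.4452, -0.1153, 0.0292]
tool_rot: [179.8, -0.1, 75.9]
force: [-0.6, 0.3, -1.0]
grip_width: 0.0696
grasp_force: 0.0
time_s: 5.78
tool_pos: [0.4435, -0.1157, 0.029]
tool_rot: [180.0, -0.1, 75.8]
force: [-2.7, -0.4, 6.6]
grip_width: 0.0433
grasp_force: 25.0
time_s: 6.4
tool_pos: [0.4435, -0.1158, 0.029]
tool_rot: [180.0, -0.1, 75.8]
force: [-2.6, 0.5, 6.1]
grip_width: 0.0439
grasp_force: 25.0
```

```bash
python3 -m creep '{"translation":[[0,0,-0.2],[0,0,-0.4],[0,0,-0.5],[0,0,-0.5],[0,0,-0.3]],"turn":[[0,0,0],[0,0,0],[0,0,0],[0,0,-0.038],[0,0,-0.038]],"grip":[0.3,0.3,0.3,0.3,0.3]}'
python3 -m creep '{"translation":[[-0.45,-0.257,0],[-0.45,-0.257,0],[-0.45,-0.257,0],[-0.45,-0.257,0],[0,0,0]],"turn":[[0,0,0],[0,0,0],[0,0,0],[0,0,0],[0,0,0]],"grip":[0.3,0.3,0.3,0.3,0.3]}'
python3 go.py .36 -.294 .13 89.5
python3 - <<'E'
from meas import *
c=cam('side'); save(c,'pics/s2.png',(200,120,150,130),4.5)
t=cam('top'); save(t,'pics/t2.png',(310,150,160,130),4.5)
E
```

```text
time_s: 7.02
tool_pos: [0.4441, -0.1165, 0.183]
tool_rot: [179.8, -0.1, 89.7]
force: [0.1, -0.2, -1.6]
grip_width: 0.0437
grasp_force: 25.0
time_s: 7.65
tool_pos: [0.358, -0.2626, 0.1808]
tool_rot: [179.9, -0.0, 89.1]
force: [-0.2, 1.2, -1.9]
grip_width: 0.0438
grasp_force: 25.0
turn [ 0.001 -0.    -0.002] shift before turn [-0.39  0.03  0.63] after turn [-0.39  0.03  0.64] mm [  2.  -31.4 -50.8] F [-0.2  1.2 -1.9] grip 0.043821757825559776 24.996981960721314 t 7.65
```

View pics/s2.png

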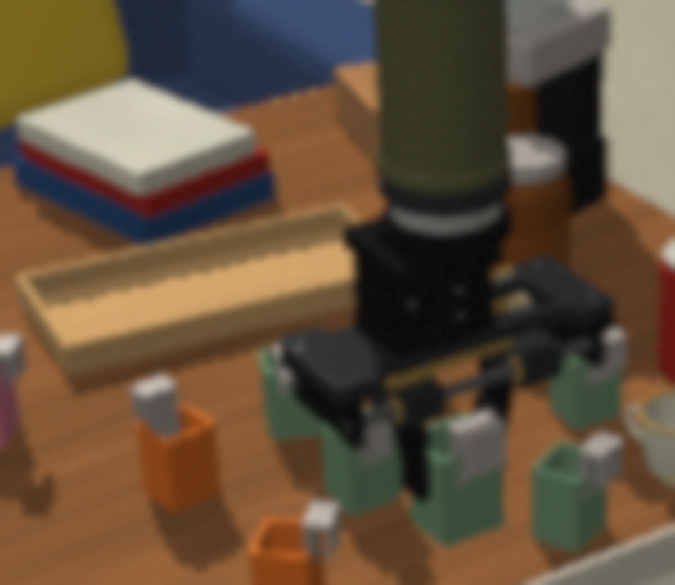

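Holder is held upright (450,480) with its leg hanging full length behind (475,440), so it looks sound. Now checking the leg's face position by depth.

```bash
cat > leg.py <<'E'
# depth profile (side view) of the held hook: distance behind the TCP along hook direction against height above underside (TCP-dz)
import sys; from meas import *
dz=float(sys.argv[1]); hd=float(sys.argv[2]); s=cam('side'); o=env.get_obs(); T=np.array(o['tool_pos']); P=pts(s)-T
t=np.radians(hd); u=np.array([np.cos(t),np.sin(t)]); b=P[...,:2]@u*1000; la=P[...,:2]@[-u[1],u[0]]*1000; h=(P[...,2]+dz)*1000
hsv=cv2.cvtColor(s['frame'],cv2.COLOR_RGB2HSV); g=(hsv[...,1]<60)&(hsv[...,2]>70)
for z0 in range(42,92,6):
    k=g&(abs(la)<14)&(abs(h-z0)<3)&(b>12)&(b<50); print(z0,k.sum(),np.percentile(b[k],[10,50,90]).round(1) if k.any() else '','la',la[k].mean().round(1) if k.any() else '')
k=(abs(la)<30)&(b>10)&(b<30)&(h>5)&(h<45)&(hsv[...,0]>50)&(hsv[...,0]<95)&(hsv[...,1]>60); print('green back',k.sum(),np.percentile(b[k],[10,50,90]).round(1) if k.any() else '')
E
python3 leg.py .029 -90.5
```

```text
42 12 [24.9 26.2 27.1] la -0.6
48 5 [23.6 25.  26.8] la -5.5
54 9 [24.8 26.3 39. ] la -6.5
60 16 [25.  38.8 41.2] la -0.9
66 23 [26.  38.9 42.3] la -3.8
72 19 [23.7 39.9 41.9] la -3.2
78 16 [35.5 40.6 41.8] la -3.8
84 49 [23.8 32.9 41.5] la -0.3
90 0  la 
green back 60 [13.1 23.8 27.5]
```

Run:
```python
from meas import *
s=cam('side'); P=pts(s); x,y,z=P[...,0],P[...,1],P[...,2]
k=(x>.28)&(x<.68)&(z>.122)&(z<.137)&(y<-.3)&(y>-.34); print('lip top',k.sum(),np.polyfit(x[k]-.45,y[k],1),np.median(z[k]))
k=(x>.28)&(x<.68)&(z>.102)&(z<.12)&(y<-.3)&(y>-.34); print('inner face',k.sum(),np.polyfit(x[k]-.45,y[k],1),y[k].std())
```

```text
lip top 375 [-0.01165053 -0.32514977] 0.12726729388674343
inner face 577 [-0.01007004 -0.32550283] 0.002027831004176381
```

```bash
python3 -m creep '{"translation":[[-0.19,0.03,0],[-0.19,0,0],[0,0,0.25],[0,0,0.25],[0,0,0]],"turn":[[0,0,-0.002],[0,0,0],[0,0,0],[0,0,0],[0,0,0]],"grip":[0.3,0.3,0.3,0.3,0.3]}'
python3 -m creep '{"translation":[[0,0,0.15],[0,0,0.15],[0,0,0.15],[0,0,0.15],[0,0,0]],"turn":[[0,0,0],[0,0,0],[0,0,0],[0,0,0],[0,0,0]],"grip":[0.3,0.3,0.3,0.3,0.3]}'
python3 go.py .36 -.2925 .079 89.5
```

```text
time_s: 8.48
tool_pos: [0.3615, -0.2884, 0.1391]
tool_rot: [-179.8, -0.0, 90.0]
force: [-0.2, -0.2, -2.6]
grip_width: 0.0443
grasp_force: 25.0
time_s: 9.1
tool_pos: [0.3611, -0.2895, 0.0912]
tool_rot: [-179.8, 0.0, 89.9]
force: [-0.1, -0.1, -2.8]
grip_width: 0.0439
grasp_force: 25.0
turn [-0.001  0.     0.002] shift before turn [-0.04 -0.01  0.15] after turn [-0.04 -0.01  0.15] mm [ -1.1  -3.  -12.2] F [-0.1 -0.1 -2.8] grip 0.04388563961716393 24.997114660218358 t 9.1
```

```bash
python3 -m creep '{"translation":[[-0.03,0,0.05],[0,0,0.05],[0,0,0.05],[0,0,0.03],[0,0,0]],"turn":[[0,0,0],[0,0,0],[0,0,0],[0,0,0],[0,0,0]],"grip":[0.3,0.3,0.3,0.3,0.3]}'
```

```text
time_s: 9.72
tool_pos: [0.3622, -0.293, 0.0783]
tool_rot: [180.0, 0.1, 89.9]
force: [-2.1, -0.8, 3.6]
grip_width: 0.0438
grasp_force: 25.0
```

```bash
python3 -m creep '{"translation":[[0,0,0],[0,0,0],[0,0,0],[0,0,0],[0,0,0]],"turn":[[0,0,0],[0,0,0],[0,0,0],[0,0,0],[0,0,0]],"grip":[0.55,0.6,0.65,0.7,0.7]}'
python3 -m creep '{"translation":[[0,0,-0.1],[0,0,-0.4],[0,0,-0.45],[0,0,-0.45],[0,0,-0.4]],"turn":[[0,0,0],[0,0,0],[0,0,0],[0,0,0],[0,0,0]],"grip":[0.7,0.7,0.7,0.7,0.8]}'
python3 go.py .652 .002 .22 90.3
python3 - <<'E'
from meas import *
c=cam('side'); P=pts(c); x,y,z=P[...,0],P[...,1],P[...,2]
hsv=cv2.cvtColor(c['frame'],cv2.COLOR_RGB2HSV)
k=(abs(x-.36)<.03)&(y<-.24)&(y>-.37)&(z>.137)&(z<.2); print('hook above lip',k.sum(), y[k].mean() if k.any() else '', z[k].max() if k.any() else '')
show(holders(cam('top')))
E
```

```text
time_s: 10.35
tool_pos: [0.362, -0.292, 0.0777]
tool_rot: [180.0, -0.0, 89.9]
force: [-0.8, -0.6, 0.3]
grip_width: 0.0603
grasp_force: 0.0
time_s: 10.98
tool_pos: [0.3621, -0.2925, 0.2238]
tool_rot: [179.9, -0.0, 89.9]
force: [-0.4, 0.8, -0.4]
grip_width: 0.0654
grasp_force: 0.0
turn [ 0.001 -0.    -0.002] shift before turn [3.69 3.61 0.06] after turn [3.66 3.64 0.05] mm [289.9 294.5  -3.8] F [-0.4  0.8 -0.4] grip 0.06537616890676272 0.0 t 10.975
hook above lip 0  
295.0 151.0 c [651.   2.] wh [44. 35.] a 0.3 zt 0.064 n 75 dir -89.7 [18.6 34.6] 0.1
246.0 187.0 c [556. 135.] wh [44. 40.] a 26.7 zt 0.063 n 74 dir -63.3 [17.1 34.9] 0.4
343.0 191.0 c [ 540. -129.] wh [44. 40.] a 23.9 zt 0.064 n 74 dir -66.1 [17.9 35.6] 0.7
247.0 222.0 c [450. 122.] wh [42. 41.] a 69.4 zt 0.063 n 178 dir -110.6 [16.8 59. ] -1.2
293.0 227.0 c [441.  -0.] wh [37. 42.] a 89.9 zt 0.065 n 50 dir 89.9 [-22.3  74.5] 4.7
409.0 258.0 c [ 370. -264.] wh [ 6. 32.] a 88.9 zt 0.314 n 342 dir -1.1 [-73.6  74. ] -15.6
```

```bash
for i in 1 2; do python3 -m creep '{"translation":[[0.366,0.366,0],[0.366,0.366,0],[0.366,0.366,0],[0.366,0.366,0],[0.366,0.366,0]],"turn":[[0,0,0],[0,0,0],[0,0,0],[0,0,0],[0,0,0]],"grip":[0.8,0.8,0.8,0.8,0.8]}' >/dev/null; done
python3 -m creep '{"translation":[[0,0,0],[0,0,0.35],[0,0,0.4],[0,0,0.35],[0,0,0]],"turn":[[0,0,0],[0,0,0],[0,0,0],[0,0,0],[0,0,0]],"grip":[0.8,0.8,0.8,0.8,0.8]}'
python3 go.py .6515 .001 .028 90.3
```

```text
time_s: 12.95
tool_pos: [0.653, -0.0006, 0.1315]
tool_rot: [-179.7, 0.1, 89.8]
force: [0.0, 0.7, 0.4]
grip_width: 0.0698
grasp_force: 0.0
turn [-0.002  0.    -0.003] shift before turn [ 0.02 -0.01  1.29] after turn [ 0.02 -0.02  1.29] mm [  -1.5    1.6 -103.5] F [0.  0.7 0.4] grip 0.06978504203310841 0.0 t 12.95
```

```bash
python3 -m creep '{"translation":[[0,0,0.26],[0,0,0.26],[0,0,0.26],[0,0,0.26],[0,0,0.25]],"turn":[[0,0,0],[0,0,0],[0,0,0],[0,0,0],[0,0,0]],"grip":[0.8,0.8,0.8,0.8,0.8]}'
for i in 1 2; do python3 -m creep '{"translation":[[0,0,0],[0,0,0],[0,0,0],[0,0,0],[0,0,0]],"turn":[[0,0,0],[0,0,0],[0,0,0],[0,0,0],[0,0,0]],"grip":[0.3,0.3,0.3,0.3,0.3]}' 25; done
python3 -m creep '{"translation":[[0,0,-0.2],[0,0,-0.4],[0,0,-0.5],[0,0,-0.5],[0,0,-0.3]],"turn":[[0,0,0],[0,0,0],[0,0,0],[0,0,0],[0,0,0]],"grip":[0.3,0.3,0.3,0.3,0.3]}'
python3 leg.py .029 -90; python3 go.py .445 -.26 .18 89.5
```

```text
time_s: 13.58
tool_pos: [0.6551, 0.0, 0.0292]
tool_rot: [-180.0, 0.0, 89.9]
force: [-6.3, -0.1, 7.6]
grip_width: 0.0697
grasp_force: 0.0
time_s: 14.2
tool_pos: [0.6558, 0.0, 0.0314]
tool_rot: [179.9, -0.0, 89.9]
force: [-2.9, -0.2, 3.2]
grip_width: 0.0442
grasp_force: 24.8
time_s: 14.82
tool_pos: [0.6558, -0.0001, 0.0314]
tool_rot: [180.0, -0.0, 89.9]
force: [-2.5, 0.0, 5.4]
grip_width: 0.0439
grasp_force: 24.8
time_s: 15.45
tool_pos: [0.6565, -0.0, 0.1856]
tool_rot: [179.8, -0.0, 89.9]
force: [-0.3, 0.2, -2.1]
grip_width: 0.0433
grasp_force: 24.8
42 4 [18.  19.1 20.7] la -7.9
48 4 [18.5 22.1 32.4] la -7.7
54 11 [27.8 35.  36.3] la -1.6
60 14 [18.8 33.2 37.7] la -4.1
66 10 [28.7 35.7 38.9] la -1.1
72 13 [30.1 35.7 38.8] la -2.3
78 23 [19.1 28.6 36.6] la -1.1
84 1 [35.4 35.4 35.4] la -5.8
90 0  la 
green back 69 [13.7 18.9 22. ]
turn [ 0.002 -0.     0.002] shift before turn [-3.25 -2.66  0.08] after turn [-3.27 -2.63  0.11] mm [-212.9 -259.9   -8.5] F [ 1.6 -0.4  0.2] grip 0.044461491749515976 24.785365336574614 t 15.5
```

```bash
for i in 1 2; do python3 -m creep '{"translation":[[-0.325,-0.264,0],[-0.325,-0.264,0],[-0.325,-0.264,0],[-0.325,-0.264,0],[-0.325,-0.264,0]],"turn":[[0,0,0],[0,0,0],[0,0,0],[0,0,0],[0,0,0]],"grip":[0.3,0.3,0.3,0.3,0.3]}' >/dev/null; done
python3 -m creep '{"translation":[[0,0,0],[-0.225,0,0],[-0.225,0,0],[0,0,0],[0,0,0]],"turn":[[0,0,0],[0,0,0],[0,0,0],[0,0,0],[0,0,0]],"grip":[0.3,0.3,0.3,0.3,0.3]}'
python3 go.py .445 -.297 .081 89.5; python3 leg.py .0314 -90.3
```

```text
time_s: 17.38
tool_pos: [0.4438, -0.2946, 0.1823]
tool_rot: [-180.0, -0.0, 89.9]
force: [1.1, -0.3, -1.3]
grip_width: 0.0439
grasp_force: 24.8
turn [-0.    -0.     0.002] shift before turn [-0.03  0.02  1.27] after turn [-0.03  0.02  1.27] mm [   1.2   -2.4 -101.3] F [ 1.1 -0.3 -1.3] grip 0.04387947891126603 24.785582651384175 t 17.375
42 13 [19.  20.2 23.2] la 1.4
48 5 [19.8 20.3 22.3] la -7.0
54 6 [20.3 32.6 35. ] la -7.4
60 19 [20.1 34.5 36.9] la -5.5
66 21 [19.8 35.  36.6] la -2.8
72 19 [20.6 35.3 37.7] la -4.9
78 19 [29.9 35.4 37.8] la -2.2
84 43 [20.1 28.1 34.9] la -1.6
90 0  la 
green back 93 [15.2 19.7 22.1]
```

```bash
python3 -m creep '{"translation":[[-0.03,0,0.2],[0,0,0.25],[0,0,0.2],[0,0,0.1],[0,0,0]],"turn":[[0,0,0],[0,0,0],[0,0,0],[0,0,0],[0,0,0]],"grip":[0.3,0.3,0.3,0.3,0.3]}'
python3 -m creep '{"translation":[[0,0,0.12],[0,0,0.12],[0,0,0.12],[0,0,0.06],[0,0,0]],"turn":[[0,0,0],[0,0,0],[0,0,0],[0,0,0],[0,0,0]],"grip":[0.3,0.3,0.3,0.3,0.3]}'
python3 go.py .445 -.297 .081 89.5
```

```text
time_s: 18.05
tool_pos: [0.4431, -0.2978, 0.1218]
tool_rot: [-179.9, -0.0, 89.9]
force: [-0.0, 1.1, -0.8]
grip_width: 0.0439
grasp_force: 24.8
time_s: 18.68
tool_pos: [0.4433, -0.2978, 0.0885]
tool_rot: [-180.0, -0.0, 89.9]
force: [0.4, 0.5, -2.1]
grip_width: 0.0435
grasp_force: 24.8
turn [-0.    -0.     0.002] shift before turn [0.01 0.02 0.09] after turn [0.01 0.02 0.09] mm [ 1.7  0.8 -7.5] F [ 0.4  0.5 -2.1] grip 0.043476833659691835 24.785457467660308 t 18.675
```

```bash
python3 -m creep '{"translation":[[0,0,0.04],[0,0,0.04],[0,0,0.03],[0,0,0],[0,0,0]],"turn":[[0,0,0],[0,0,0],[0,0,0],[0,0,0],[0,0,0]],"grip":[0.3,0.3,0.3,0.3,0.3]}'
python3 -m creep '{"translation":[[0,0,0],[0,0,0],[0,0,0],[0,0,0],[0,0,0]],"turn":[[0,0,0],[0,0,0],[0,0,0],[0,0,0],[0,0,0]],"grip":[0.55,0.6,0.65,0.7,0.7]}'
python3 -m creep '{"translation":[[0,0,-0.1],[0,0,-0.4],[0,0,-0.45],[0,0,-0.45],[0,0,-0.4]],"turn":[[0,0,0],[0,0,0],[0,0,0],[0,0,0],[0,0,0]],"grip":[0.7,0.7,0.7,0.7,0.8]}'
python3 go.py .540 -.129 .22 113.9
python3 - <<'E'
from meas import *
c=cam('side'); save(c,'pics/s3.png',(230,140,160,130),4.5)
E
```

```text
time_s: 19.3
tool_pos: [0.4439, -0.2986, 0.0807]
tool_rot: [180.0, 0.0, 89.9]
force: [-1.1, 0.3, 4.9]
grip_width: 0.0437
grasp_force: 24.9
time_s: 19.92
tool_pos: [0.4436, -0.2978, 0.0801]
tool_rot: [-180.0, -0.0, 89.9]
force: [-0.2, -0.4, -0.4]
grip_width: 0.0604
grasp_force: 0.0
time_s: 20.55
tool_pos: [0.4437, -0.2982, 0.226]
tool_rot: [179.9, 0.0, 89.9]
force: [0.3, 0.6, -0.1]
grip_width: 0.065
grasp_force: 0.0
turn [ 0.     0.    -0.134] shift before turn [2.12 1.2  0.08] after turn [1.45 1.96 0.08] mm [ 96.3 169.2  -6. ] F [ 0.3  0.6 -0.1] grip 0.06503922008350135 0.0 t 20.55
```

View pics/s3.png

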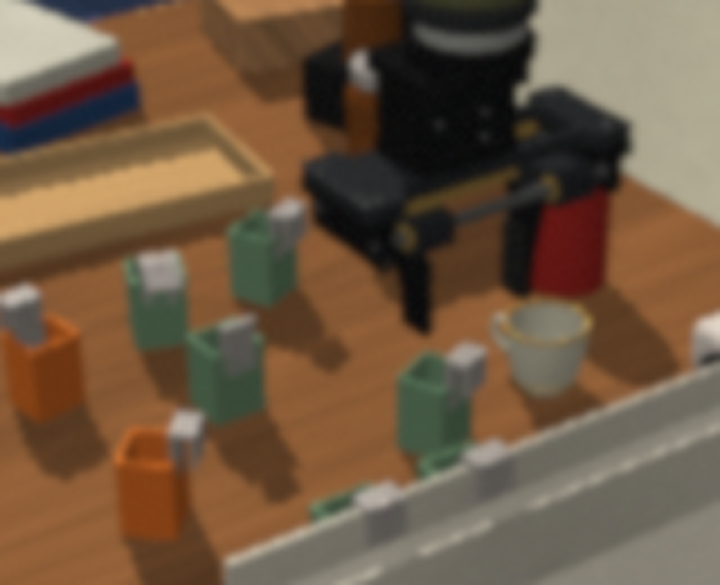

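Both hung holders show their legs behind the lip at (380,510) and (487,465). Next is the one at (433,400), close to the cup.

```bash
python3 -m creep '{"translation":[[0,0,0],[0,0,0],[0,0,0],[0.36,0.49,0],[0.36,0.49,0]],"turn":[[0,0,-0.0445],[0,0,-0.0445],[0,0,-0.0445],[0,0,0],[0,0,0]],"grip":[0.75,0.75,0.75,0.75,0.75]}' >/dev/null
python3 -m creep '{"translation":[[0.36,0.49,0],[0.36,0.49,0],[0,0,0.4],[0,0,0.5],[0,0,0.3]],"turn":[[0,0,0],[0,0,0],[0,0,0],[0,0,0],[0,0,0]],"grip":[0.75,0.75,0.75,0.75,0.75]}'
python3 -m creep '{"translation":[[0,0,0],[0,0,0],[0,0,0],[0,0,0],[0,0,0]],"turn":[[0,0,0],[0,0,0],[0,0,0],[0,0,0],[0,0,0]],"grip":[0.75,0.75,0.75,0.75,0.75]}' >/dev/null
python3 go.py .540 -.129 .030 113.9
```

```text
time_s: 21.85
tool_pos: [0.5395, -0.1288, 0.1267]
tool_rot: [-179.9, -0.0, 113.9]
force: [-0.6, 0.5, -0.0]
grip_width: 0.0654
grasp_force: 0.0
turn [0. 0. 0.] shift before turn [ 0.   -0.01  1.23] after turn [ 0.   -0.01  1.23] mm [ -0.5  -0.  -98.6] F [-0.6  0.3  0.2] grip 0.06540618025564535 0.0 t 22.475
```

```bash
python3 -m creep '{"translation":[[0,0,0.25],[0,0,0.25],[0,0,0.25],[0,0,0.25],[0,0,0.22]],"turn":[[0,0,0],[0,0,0],[0,0,0],[0,0,0],[0,0,0]],"grip":[0.75,0.75,0.75,0.75,0.75]}'
for i in 1 2; do python3 -m creep '{"translation":[[0,0,0],[0,0,0],[0,0,0],[0,0,0],[0,0,0]],"turn":[[0,0,0],[0,0,0],[0,0,0],[0,0,0],[0,0,0]],"grip":[0.3,0.3,0.3,0.3,0.3]}' 25; done
python3 -m creep '{"translation":[[0,0,-0.2],[0,0,-0.4],[0,0,-0.5],[0,0,-0.5],[0,0,-0.3]],"turn":[[0,0,0],[0,0,0],[0,0,0],[0,0,0],[0,0,0]],"grip":[0.3,0.3,0.3,0.3,0.3]}'
python3 -m creep '{"translation":[[0,0,0],[0,0,0],[0,0,0],[0,0,0],[0,0,0]],"turn":[[0,0,0.045],[0,0,0.045],[0,0,0.045],[0,0,0],[0,0,0]],"grip":[0.3,0.3,0.3,0.3,0.3]}'
python3 leg.py .030 -90.3; python3 go.py .528 -.265 .185 89.5
```

```text
time_s: 23.1
tool_pos: [0.5398, -0.129, 0.0288]
tool_rot: [-179.9, -0.0, 113.9]
force: [0.4, 0.3, 0.7]
grip_width: 0.0649
grasp_force: 0.0
time_s: 23.72
tool_pos: [0.5409, -0.1292, 0.0314]
tool_rot: [179.9, 0.0, 113.9]
force: [-0.9, -1.1, 4.3]
grip_width: 0.0439
grasp_force: 25.0
time_s: 24.35
tool_pos: [0.5409, -0.1292, 0.0314]
tool_rot: [179.9, 0.0, 113.9]
force: [-0.9, 0.3, 5.6]
grip_width: 0.044
grasp_force: 25.0
time_s: 24.98
tool_pos: [0.5406, -0.1292, 0.1849]
tool_rot: [179.9, 0.0, 113.9]
force: [-0.5, -0.1, -2.4]
grip_width: 0.044
grasp_force: 25.0
time_s: 25.6
tool_pos: [0.5401, -0.1288, 0.1826]
tool_rot: [-180.0, -0.0, 89.8]
force: [-0.2, 0.3, -2.5]
grip_width: 0.0439
grasp_force: 25.0
42 11 [21.3 23.  25.9] la -0.7
48 4 [22.1 23.3 24.1] la -8.7
54 12 [23.  34.6 38.4] la -4.0
60 12 [23.2 38.9 39.9] la -5.7
66 18 [22.2 37.4 39.8] la -2.4
72 12 [27.  37.8 40. ] la -5.3
78 19 [25.8 38.5 41.6] la -3.7
84 26 [23.5 32.8 37.8] la -0.2
90 0  la 
green back 53 [12.1 20.1 27.3]
turn [-0.    -0.     0.001] shift before turn [-1.7  -0.14 -0.03] after turn [-1.7  -0.14 -0.03] mm [ -12.1 -136.1    2.4] F [-0.4  0.2 -1.9] grip 0.04391881980162489 24.9687872081995 t 25.65
```

```bash
python3 -m creep '{"translation":[[-0.5,-0.028,0],[-0.5,-0.028,0],[-0.5,-0.028,0],[-0.38,-0.028,0],[-0.2,-0.028,0]],"turn":[[0,0,0],[0,0,0],[0,0,0],[0,0,0],[0,0,0]],"grip":[0.3,0.3,0.3,0.3,0.3]}' >/dev/null
python3 -m creep '{"translation":[[0,0,0],[0,0,0.2],[0,0,0.25],[0,0,0.2],[0,0,0.1]],"turn":[[0,0,0],[0,0,0],[0,0,0],[0,0,0],[0,0,0]],"grip":[0.3,0.3,0.3,0.3,0.3]}'
python3 go.py .528 -.295 .081 89.5; python3 leg.py .0314 -90.3
```

```text
time_s: 26.9
tool_pos: [0.5273, -0.2943, 0.1206]
tool_rot: [-179.9, -0.1, 89.7]
force: [-0.6, 0.4, -1.9]
grip_width: 0.0438
grasp_force: 25.0
turn [-0.001 -0.     0.001] shift before turn [-0.01  0.01  0.5 ] after turn [-0.01  0.01  0.5 ] mm [  0.7  -0.7 -39.6] F [-0.6  0.4 -1.9] grip 0.0437799265205202 24.96889900183305 t 26.9
42 24 [22.9 29.2 34.2] la -0.6
48 2 [22.9 24.  25. ] la -8.0
54 8 [22.4 25.4 36.6] la -5.5
60 16 [22.9 37.  39.4] la -3.1
66 19 [22.7 36.8 39.8] la -2.9
72 16 [23.3 37.8 40.4] la -3.1
78 17 [23.1 36.7 39.6] la -6.5
84 33 [22.3 31.6 39.1] la -0.5
90 2 [39.  40.6 42.2] la -5.4
green back 4 [11.6 15.6 17.2]
```

```bash
python3 -m creep '{"translation":[[-0.02,0,0.12],[0,0,0.12],[0,0,0.12],[0,0,0.05],[0,0,0]],"turn":[[0,0,0],[0,0,0],[0,0,0],[0,0,0],[0,0,0]],"grip":[0.3,0.3,0.3,0.3,0.3]}'
python3 -m creep '{"translation":[[0,0,0.04],[0,0,0.04],[0,0,0.03],[0,0,0],[0,0,0]],"turn":[[0,0,0],[0,0,0],[0,0,0],[0,0,0],[0,0,0]],"grip":[0.3,0.3,0.3,0.3,0.3]}'
```

```text
time_s: 27.58
tool_pos: [0.5278, -0.2968, 0.0894]
tool_rot: [-180.0, -0.0, 89.6]
force: [-1.1, -0.4, -1.7]
grip_width: 0.0438
grasp_force: 25.0
time_s: 28.2
tool_pos: [0.528, -0.2971, 0.0812]
tool_rot: [180.0, 0.0, 89.6]
force: [-1.2, -0.5, 0.9]
grip_width: 0.0437
grasp_force: 25.0
```

```bash
python3 -m creep '{"translation":[[0,0,0],[0,0,0],[0,0,0],[0,0,0],[0,0,0]],"turn":[[0,0,0],[0,0,0],[0,0,0],[0,0,0],[0,0,0]],"grip":[0.55,0.6,0.65,0.7,0.7]}'
python3 -m creep '{"translation":[[0,0,-0.1],[0,0,-0.4],[0,0,-0.45],[0,0,-0.45],[0,0,-0.4]],"turn":[[0,0,0],[0,0,0],[0,0,0],[0,0,0],[0,0,0]],"grip":[0.7,0.7,0.7,0.7,0.8]}'
python3 - <<'E'
from meas import *
t=cam('top'); show(holders(t))
E
python3 go.py .556 .135 .22 116.7
```

```text
time_s: 28.82
tool_pos: [0.528, -0.2969, 0.0809]
tool_rot: [180.0, -0.0, 89.6]
force: [-0.9, 0.7, 0.7]
grip_width: 0.0604
grasp_force: 0.0
time_s: 29.45
tool_pos: [0.528, -0.2972, 0.227]
tool_rot: [179.9, 0.0, 89.6]
force: [1.1, 0.7, 0.1]
grip_width: 0.0652
grasp_force: 0.0
245.0 187.0 c [556. 135.] wh [45. 40.] a 26.7 zt 0.062 n 75 dir -63.3 [17.2 34.3] 0.6
246.0 222.0 c [456. 132.] wh [25. 46.] a 47.8 zt 0.065 n 170 dir -132.2 [26.3 69.2] 14.5
293.0 227.0 c [441.  -0.] wh [37. 42.] a 89.9 zt 0.065 n 45 dir 89.9 [-22.3  72.3] 4.0
turn [ 0.002  0.001 -0.151] shift before turn [5.42 0.29 0.13] after turn [4.69 2.73 0.14] mm [ 26.3 433.6 -11.3] F [ 1.3 -1.8  3.6] grip 0.06692581292128849 0.0 t 29.5
```

```bash
python3 -m creep '{"translation":[[0,0,0],[0,0,0],[0,0,0],[0.521,0.303,0],[0.521,0.303,0]],"turn":[[0,0,-0.05],[0,0,-0.05],[0,0,-0.05],[0,0,0],[0,0,0]],"grip":[0.8,0.8,0.8,0.8,0.8]}' >/dev/null
python3 -m creep '{"translation":[[0.521,0.303,0],[0.521,0.303,0],[0.521,0.303,0],[0.521,0.303,0],[0.521,0.303,0]],"turn":[[0,0,0],[0,0,0],[0,0,0],[0,0,0],[0,0,0]],"grip":[0.8,0.8,0.8,0.8,0.8]}' >/dev/null
python3 -m creep '{"translation":[[0.521,0.303,0],[0.521,0.303,0],[0,0,0.5],[0,0,0.5],[0,0,0.2]],"turn":[[0,0,0],[0,0,0],[0,0,0],[0,0,0],[0,0,0]],"grip":[0.8,0.8,0.8,0.8,0.8]}'
python3 -m creep '{"translation":[[0,0,0],[0,0,0],[0,0,0],[0,0,0],[0,0,0]],"turn":[[0,0,0],[0,0,0],[0,0,0],[0,0,0],[0,0,0]],"grip":[0.8,0.8,0.8,0.8,0.8]}' >/dev/null
python3 go.py .556 .135 .030 116.7
python3 - <<'E'
from meas import *
t=cam('side'); save(t,'pics/s4.png',(230,150,130,110),5)
E
```

```text
time_s: 31.38
tool_pos: [0.5536, 0.1358, 0.1271]
tool_rot: [-179.8, -0.0, 116.6]
force: [-0.1, -0.4, -0.5]
grip_width: 0.0694
grasp_force: 0.0
turn [ 0. -0. -0.] shift before turn [-0.02  0.    1.24] after turn [-0.02  0.    1.24] mm [  0.9  -1.3 -99.4] F [-0.  -0.  -1.8] grip 0.06968656763585132 0.0 t 32.0
```

View pics/s4.png

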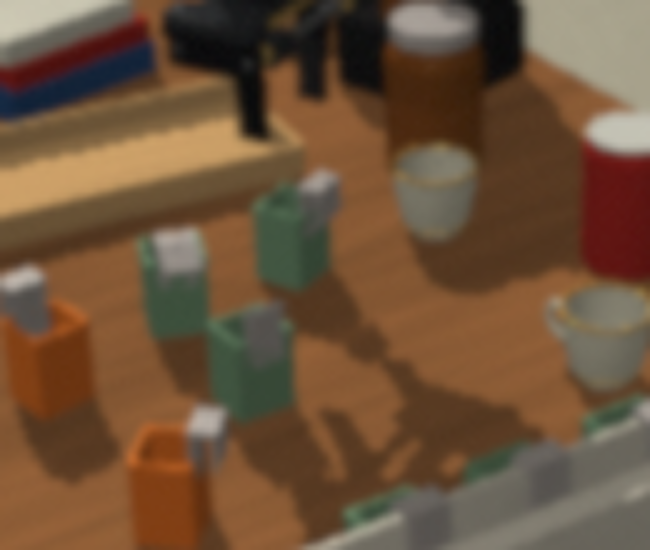

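The three hung holders show at (425,510), (543,465) and (615,410). The target holder stands at (292,240) under the gripper, and the sprung one at (175,285) has not moved. Gripping.

```bash
python3 -m creep '{"translation":[[-0.02,0,0.25],[0,0,0.25],[0,0,0.25],[0,0,0.25],[0,0,0.22]],"turn":[[0,0,0],[0,0,0],[0,0,0],[0,0,0],[0,0,0]],"grip":[0.8,0.8,0.8,0.8,0.8]}'
for i in 1 2; do python3 -m creep '{"translation":[[0,0,0],[0,0,0],[0,0,0],[0,0,0],[0,0,0]],"turn":[[0,0,0],[0,0,0],[0,0,0],[0,0,0],[0,0,0]],"grip":[0.3,0.3,0.3,0.3,0.3]}' 25; done
python3 -m creep '{"translation":[[0,0,-0.2],[0,0,-0.4],[0,0,-0.5],[0,0,-0.5],[0,0,-0.3]],"turn":[[0,0,0],[0,0,0],[0,0,0],[0,0,0],[0,0,0]],"grip":[0.3,0.3,0.3,0.3,0.3]}'
python3 -m creep '{"translation":[[0,0,0],[0,0,0],[0,0,0],[0,0,0],[0,0,0]],"turn":[[0,0,0.05],[0,0,0.05],[0,0,0.05],[0,0,0],[0,0,0]],"grip":[0.3,0.3,0.3,0.3,0.3]}'
python3 leg.py .030 -90.3; python3 go.py .611 -.26 .185 89.5
```

```text
time_s: 32.67
tool_pos: [0.5552, 0.1346, 0.0296]
tool_rot: [-179.9, 0.0, 116.6]
force: [0.9, -0.8, 0.3]
grip_width: 0.0694
grasp_force: 0.0
time_s: 33.3
tool_pos: [0.5566, 0.1351, 0.0323]
tool_rot: [179.9, 0.0, 116.6]
force: [1.1, -0.0, 3.6]
grip_width: 0.0438
grasp_force: 24.9
time_s: 33.92
tool_pos: [0.5565, 0.1352, 0.0323]
tool_rot: [179.9, -0.0, 116.6]
force: [0.6, 1.5, 5.0]
grip_width: 0.0438
grasp_force: 24.9
time_s: 34.55
tool_pos: [0.5557, 0.1344, 0.1856]
tool_rot: [179.9, -0.0, 116.6]
force: [0.9, -0.4, -2.8]
grip_width: 0.0436
grasp_force: 24.9
time_s: 35.17
tool_pos: [0.5553, 0.1346, 0.1833]
tool_rot: [-180.0, 0.0, 89.8]
force: [-0.9, 0.3, -2.6]
grip_width: 0.0438
grasp_force: 24.9
42 8 [18.1 22.5 24.4] la -3.2
48 5 [19.2 22.3 24.7] la -4.3
54 6 [23.7 35.3 37.5] la -3.8
60 16 [28.4 35.3 39. ] la -3.6
66 16 [21.9 36.3 39.4] la -2.7
72 12 [21.9 36.  38.9] la -3.6
78 20 [18.5 32.9 38.5] la -1.8
84 9 [24.7 34.8 37.8] la -0.5
90 0  la 
green back 62 [14.9 22.4 25.3]
turn [-0.     0.     0.001] shift before turn [-4.93  0.72 -0.02] after turn [-4.93  0.74 -0.02] mm [  55.6 -394.7    1.7] F [ 0.5 -0.  -1.9] grip 0.04386404629382489 24.913418842479587 t 35.225
```

```bash
for i in 1 2; do python3 -m creep '{"translation":[[-0.49,0.074,0],[-0.49,0.074,0],[-0.49,0.074,0],[-0.49,0.074,0],[-0.49,0.074,0]],"turn":[[0,0,0],[0,0,0],[0,0,0],[0,0,0],[0,0,0]],"grip":[0.3,0.3,0.3,0.3,0.3]}' >/dev/null; done
python3 -m creep '{"translation":[[-0.23,0,0],[-0.23,0,0],[0,0,0.2],[0,0,0.3],[0,0,0.1]],"turn":[[0,0,0],[0,0,0],[0,0,0],[0,0,0],[0,0,0]],"grip":[0.3,0.3,0.3,0.3,0.3]}'
python3 go.py .611 -.297 .082 89.5; python3 leg.py .0323 -90.3
```

```text
time_s: 37.1
tool_pos: [0.6114, -0.2915, 0.1326]
tool_rot: [-179.8, -0.2, 89.8]
force: [0.4, 0.4, -2.1]
grip_width: 0.0443
grasp_force: 24.9
turn [-0.001 -0.001  0.001] shift before turn [-0.07 -0.    0.63] after turn [-0.07 -0.    0.63] mm [ -0.4  -5.5 -50.6] F [ 0.4  0.4 -2.1] grip 0.04427679478458764 24.913625079207122 t 37.1
42 9 [21.  22.  24.7] la -1.8
48 3 [22.2 22.7 24.3] la -9.0
54 8 [21.  22.9 27.7] la -8.1
60 20 [20.8 36.4 38.8] la -2.1
66 20 [18.6 34.5 38.1] la -4.2
72 14 [20.6 36.9 38.5] la -1.9
78 14 [34.4 37.1 38.4] la -3.0
84 33 [21.4 29.1 36.7] la -1.1
90 0  la 
green back 15 [11.1 14.2 20.2]
```

```bash
python3 -m creep '{"translation":[[-0.05,0,0.1],[0,0,0.14],[0,0,0.14],[0,0,0.1],[0,0,0.02]],"turn":[[0,0,0],[0,0,0],[0,0,0],[0,0,0],[0,0,0]],"grip":[0.3,0.3,0.3,0.3,0.3]}'
python3 -m creep '{"translation":[[0,0,0.03],[0,0,0.04],[0,0,0.03],[0,0,0],[0,0,0]],"turn":[[0,0,0],[0,0,0],[0,0,0],[0,0,0],[0,0,0]],"grip":[0.3,0.3,0.3,0.3,0.3]}'
python3 go.py .611 -.297 .082 89.5
```

```text
time_s: 37.78
tool_pos: [0.6116, -0.2981, 0.0944]
tool_rot: [-179.9, -0.0, 89.6]
force: [-0.3, 0.2, -2.0]
grip_width: 0.0438
grasp_force: 24.9
time_s: 38.4
tool_pos: [0.612, -0.2984, 0.0875]
tool_rot: [180.0, 0.0, 89.6]
force: [0.9, -0.9, -2.4]
grip_width: 0.044
grasp_force: 24.9
turn [0.    0.    0.001] shift before turn [ 0.02 -0.01  0.07] after turn [ 0.02 -0.01  0.07] mm [-1.   1.4 -5.5] F [ 0.9 -0.9 -2.4] grip 0.04401136584377615 24.913508081808686 t 38.4
```

```bash
python3 -m creep '{"translation":[[0,0,0.04],[0,0,0.03],[0,0,0.01],[0,0,0],[0,0,0]],"turn":[[0,0,0],[0,0,0],[0,0,0],[0,0,0],[0,0,0]],"grip":[0.3,0.3,0.3,0.3,0.3]}'
python3 -m creep '{"translation":[[0,0,0],[0,0,0],[0,0,0],[0,0,0],[0,0,0]],"turn":[[0,0,0],[0,0,0],[0,0,0],[0,0,0],[0,0,0]],"grip":[0.55,0.6,0.65,0.7,0.7]}'
python3 -m creep '{"translation":[[0,0,-0.1],[0,0,-0.4],[0,0,-0.45],[0,0,-0.45],[0,0,-0.4]],"turn":[[0,0,0],[0,0,0],[0,0,0],[0,0,0],[0,0,0]],"grip":[0.7,0.7,0.7,0.7,0.8]}'
python3 - <<'E'
from meas import *
t=cam('top'); show(holders(t)); save(t,'pics/t5.png',(120,110,330,230),2.4)
E
python3 go.py .441 0 .22 90
```

```text
time_s: 39.02
tool_pos: [0.612, -0.2989, 0.082]
tool_rot: [180.0, 0.0, 89.6]
force: [-2.1, 0.1, 4.9]
grip_width: 0.0441
grasp_force: 24.9
time_s: 39.65
tool_pos: [0.612, -0.2984, 0.0809]
tool_rot: [-180.0, -0.0, 89.6]
force: [1.3, 0.6, 1.7]
grip_width: 0.0604
grasp_force: 0.0
time_s: 40.28
tool_pos: [0.612, -0.2987, 0.2272]
tool_rot: [179.9, 0.0, 89.6]
force: [1.1, 0.1, -0.0]
grip_width: 0.0653
grasp_force: 0.0
246.0 222.0 c [456. 132.] wh [25. 46.] a 47.8 zt 0.063 n 177 dir -132.2 [26.4 69.3] 14.6
413.0 229.0 c [ 444. -296.] wh [38. 42.] a 88.8 zt 0.111 n 167 dir -91.2 [15.  34.2] -12.8
409.0 258.0 c [ 363. -295.] wh [38. 41.] a 89.0 zt 0.109 n 216 dir -91.0 [17.3 34.8] 1.0
turn [ 0.002  0.001 -0.002] shift before turn [ 3.74 -2.18  0.12] after turn [ 3.75 -2.16  0.15] mm [-172.6  300.   -11.9] F [ 1.1 -1.1  3.2] grip 0.06664109521510093 0.0 t 40.325
```

View pics/t5.png

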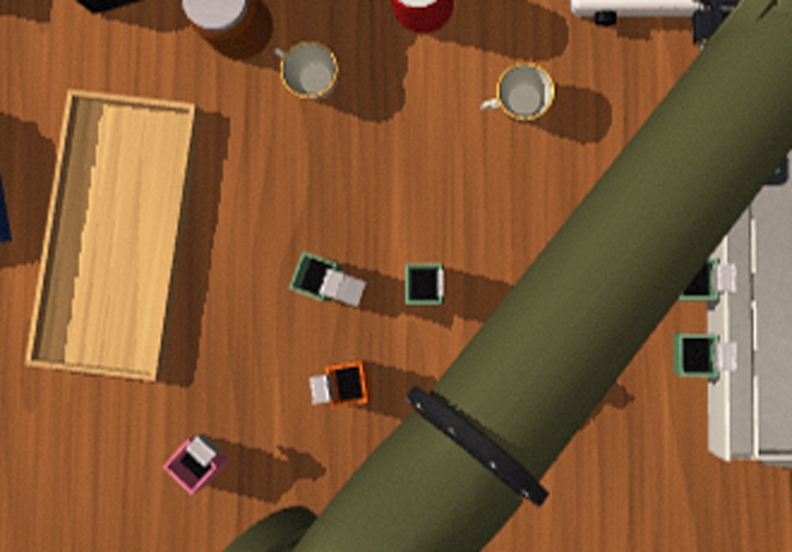

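The snapped holder is unmoved at (425,284), and the sprung one is unmoved at (318,276). The tray is clear, and two of the hung holders show at (697,280) and (697,355). Taking the snapped one next.

```bash
python3 -m creep '{"translation":[[0.469,-0.27,0],[0.469,-0.27,0],[0.469,-0.27,0],[0.469,-0.27,0],[0.469,-0.27,0]],"turn":[[0,0,0],[0,0,0],[0,0,0],[0,0,0],[0,0,0]],"grip":[0.8,0.8,0.8,0.8,0.8]}' >/dev/null
python3 -m creep '{"translation":[[0.469,-0.27,0],[0.469,-0.27,0],[0.469,-0.27,0],[0,0,0.5],[0,0,0.4]],"turn":[[0,0,0],[0,0,0],[0,0,0],[0,0,0],[0,0,0]],"grip":[0.8,0.8,0.8,0.8,0.8]}' >/dev/null
python3 -m creep '{"translation":[[0,0,0.35],[0,0,0],[0,0,0],[0,0,0],[0,0,0]],"turn":[[0,0,0],[0,0,0],[0,0,0],[0,0,0],[0,0,0]],"grip":[0.8,0.8,0.8,0.8,0.8]}'
python3 go.py .441 0 .030 90
```

```text
time_s: 42.2
tool_pos: [0.4418, 0.003, 0.1258]
tool_rot: [179.9, -0.0, 89.6]
force: [0.4, -0.2, -0.7]
grip_width: 0.0698
grasp_force: 0.0
turn [ 0.001 -0.    -0.002] shift before turn [-0.04 -0.01  1.2 ] after turn [-0.04 -0.01  1.2 ] mm [ -0.8  -3.  -95.8] F [ 0.4 -0.2 -0.7] grip 0.06980669466416782 0.0 t 42.2
```

```bash
python3 -m creep '{"translation":[[-0.04,0,0.24],[0,0,0.25],[0,0,0.25],[0,0,0.25],[0,0,0.2]],"turn":[[0,0,0],[0,0,0],[0,0,0],[0,0,0],[0,0,0]],"grip":[0.8,0.8,0.8,0.8,0.8]}'
for i in 1 2; do python3 -m creep '{"translation":[[0,0,0],[0,0,0],[0,0,0],[0,0,0],[0,0,0]],"turn":[[0,0,0],[0,0,0],[0,0,0],[0,0,0],[0,0,0]],"grip":[0.3,0.3,0.3,0.3,0.3]}' 25; done
python3 -m creep '{"translation":[[0,0,-0.2],[0,0,-0.4],[0,0,-0.5],[0,0,-0.5],[0,0,-0.3]],"turn":[[0,0,0],[0,0,0],[0,0,0],[0,0,0],[0,0,0.037]],"grip":[0.3,0.3,0.3,0.3,0.3]}'
for i in 1 2; do python3 -m creep '{"translation":[[0.455,0.112,0],[0.455,0.112,0],[0.455,0.112,0],[0.455,0.112,0],[0.455,0.112,0]],"turn":[[0,0,0],[0,0,0],[0,0,0],[0,0,0],[0,0,0]],"grip":[0.3,0.3,0.3,0.3,0.3]}'; done
python3 go.py .574 .35 .042 83
```

```text
time_s: 42.82
tool_pos: [0.4414, -0.0001, 0.0293]
tool_rot: [180.0, -0.0, 89.6]
force: [-0.1, -0.5, -0.3]
grip_width: 0.0695
grasp_force: 0.0
time_s: 43.45
tool_pos: [0.4415, -0.0001, 0.0304]
tool_rot: [180.0, -0.0, 89.6]
force: [-1.9, -0.5, 6.8]
grip_width: 0.0434
grasp_force: 25.0
time_s: 44.08
tool_pos: [0.4416, -0.0, 0.0304]
tool_rot: [180.0, -0.0, 89.6]
force: [-3.2, 0.2, 5.7]
grip_width: 0.0433
grasp_force: 25.0
time_s: 44.7
tool_pos: [0.4419, -0.0006, 0.1845]
tool_rot: [179.8, -0.1, 82.7]
force: [0.2, 0.3, -1.3]
grip_width: 0.0439
grasp_force: 25.0
time_s: 45.32
tool_pos: [0.5083, 0.1757, 0.1826]
tool_rot: [180.0, -0.0, 82.9]
force: [0.4, -0.5, -0.9]
grip_width: 0.044
grasp_force: 25.0
time_s: 45.95
tool_pos: [0.5749, 0.351, 0.1825]
tool_rot: [180.0, 0.0, 82.9]
force: [0.3, -0.1, -0.8]
grip_width: 0.0438
grasp_force: 25.0
turn [ 0.  0. -0.] shift before turn [-0.01 -0.01  1.76] after turn [-0.01 -0.01  1.76] mm [  -0.9   -1.  -140.5] F [ 0.3 -0.1 -0.8] grip 0.04384913920408749 24.99630037229508 t 45.95
```

```bash
python3 -m creep '{"translation":[[0,0,0.35],[0,0,0.45],[0,0,0.45],[0,0,0.3],[0,0,0.1]],"turn":[[0,0,0],[0,0,0],[0,0,0],[0,0,0],[0,0,0]],"grip":[0.3,0.3,0.3,0.3,0.3]}'
python3 -m creep '{"translation":[[0,0,0.06],[0,0,0.06],[0,0,0.04],[0,0,0],[0,0,0]],"turn":[[0,0,0],[0,0,0],[0,0,0],[0,0,0],[0,0,0]],"grip":[0.3,0.3,0.3,0.3,0.3]}'
```

```text
time_s: 46.58
tool_pos: [0.5736, 0.3495, 0.0486]
tool_rot: [-179.9, 0.1, 83.0]
force: [0.0, -0.3, -1.8]
grip_width: 0.0438
grasp_force: 25.0
time_s: 47.2
tool_pos: [0.5749, 0.3501, 0.0373]
tool_rot: [180.0, -0.0, 83.0]
force: [-0.4, -0.1, -2.1]
grip_width: 0.044
grasp_force: 25.0
```

```bash
python3 -m creep '{"translation":[[0,0,0.012],[0,0,0],[0,0,0],[0,0,0],[0,0,0]],"turn":[[0,0,0],[0,0,0],[0,0,0],[0,0,0],[0,0,0]],"grip":[0.3,0.3,0.55,0.6,0.65]}'
python3 -m creep '{"translation":[[0,0,0],[0,0,0],[0,0,-0.2],[0,0,-0.4],[0,0,-0.5]],"turn":[[0,0,0],[0,0,0],[0,0,0],[0,0,0],[0,0,0]],"grip":[0.75,0.8,0.8,0.8,0.8]}'
python3 -m creep '{"translation":[[0,0,-0.4],[0,0,-0.4],[0,0,-0.2],[0,0,0],[0,0,0]],"turn":[[0,0,0],[0,0,0],[0,0,0.038],[0,0,0.038],[0,0,0]],"grip":[0.75,0.8,0.8,0.8,0.8]}'
python3 - <<'E'
from meas import *
t=cam('top'); show(holders(t)); P=pts(t);x,y,z=P[...,0],P[...,1],P[...,2]
k=(z>.055)&(z<.1)&(x>.4)&(x<.51)&(y>.05)&(y<.2); v,u=np.nonzero(k&(z<.075)); q=plane(t,np.c_[u,v],.063)*1000; print('sprung',cv2.minAreaRect(q.astype(np.float32)))
E
python3 go.py .450 .122 .22 69.4
```

```text
time_s: 47.82
tool_pos: [0.5748, 0.35, 0.036]
tool_rot: [180.0, -0.0, 83.0]
force: [-0.0, 0.4, 1.0]
grip_width: 0.0543
grasp_force: 0.0
time_s: 48.45
tool_pos: [0.5745, 0.3497, 0.1254]
tool_rot: [-180.0, 0.0, 82.9]
force: [-0.2, 0.2, 0.5]
grip_width: 0.0697
grasp_force: 0.0
time_s: 49.08
tool_pos: [0.575, 0.35, 0.2054]
tool_rot: [179.9, -0.1, 69.3]
force: [-0.0, -0.3, -0.3]
grip_width: 0.0698
grasp_force: 0.0
408.0 162.0 c [ 611. -298.] wh [41. 45.] a 89.8 zt 0.11 n 200 dir -90.2 [16.8 34.7] -4.0
409.0 194.0 c [ 527. -297.] wh [39. 45.] a 89.0 zt 0.111 n 203 dir -91.0 [15.4 35.3] 2.6
246.0 223.0 c [457. 132.] wh [25. 46.] a 47.8 zt 0.062 n 170 dir -132.2 [26.4 67.7] 14.9
409.0 227.0 c [ 444. -295.] wh [41. 41.] a 89.9 zt 0.112 n 189 dir -90.1 [17.1 34.2] -4.0
409.0 258.0 c [ 363. -294.] wh [38. 40.] a 89.0 zt 0.11 n 210 dir -91.0 [17.3 34.8] 0.4
sprung ((443.5081787109375, 107.4303207397461), (73.35104370117188, 43.76203155517578), 70.08819580078125)
turn [ 0. -0.  0.] shift before turn [-3.22 -0.46 -0.19] after turn [-3.22 -0.46 -0.19] mm [-124.8 -228.    15.1] F [ 0.6  0.1 -1.2] grip 0.06946799460534289 0.0 t 49.125
```

```bash
python3 -m creep '{"translation":[[-0.537,-0.077,0],[-0.537,-0.077,0],[-0.537,-0.077,0],[-0.537,-0.077,0],[-0.537,-0.077,0]],"turn":[[0,0,0],[0,0,0],[0,0,0],[0,0,0],[0,0,0]],"grip":[0.8,0.8,0.8,0.8,0.8]}' >/dev/null
python3 -m creep '{"translation":[[-0.537,-0.077,0],[0,0,0.4],[0,0,0.4],[0,0,0.2],[0,0,0]],"turn":[[0,0,0],[0,0,0],[0,0,0],[0,0,0],[0,0,0]],"grip":[0.8,0.8,0.8,0.8,0.8]}'
python3 go.py .450 .1225 .031 69.4
```

```text
time_s: 50.38
tool_pos: [0.4484, 0.1216, 0.1234]
tool_rot: [-179.9, 0.1, 69.3]
force: [-0.4, 1.0, 0.0]
grip_width: 0.0695
grasp_force: 0.0
turn [-0.     0.001 -0.001] shift before turn [0.02 0.02 1.16] after turn [0.02 0.02 1.16] mm [  1.6   0.9 -92.4] F [-0.4  1.   0. ] grip 0.0694618187424891 0.0 t 50.375
```

```bash
python3 -m creep '{"translation":[[0.02,0.02,0.24],[0,0,0.25],[0,0,0.25],[0,0,0.25],[0,0,0.17]],"turn":[[0,0,0],[0,0,0],[0,0,0],[0,0,0],[0,0,0]],"grip":[0.8,0.8,0.8,0.8,0.8]}'
for i in 1 2; do python3 -m creep '{"translation":[[0,0,0],[0,0,0],[0,0,0],[0,0,0],[0,0,0]],"turn":[[0,0,0],[0,0,0],[0,0,0],[0,0,0],[0,0,0]],"grip":[0.3,0.3,0.3,0.3,0.3]}' 25; done
python3 -m creep '{"translation":[[0,0,-0.2],[0,0,-0.4],[0,0,-0.5],[0,0,-0.5],[0,0,-0.3]],"turn":[[0,0,0],[0,0,0],[0,0,0],[0,0,-0.038],[0,0,-0.038]],"grip":[0.3,0.3,0.3,0.3,0.3]}'
python3 -m creep '{"translation":[[0.5,-0.112,0],[0.5,-0.112,0],[0.5,-0.112,0],[0.5,-0.112,0],[0.5,-0.112,0]],"turn":[[0,0,0],[0,0,0],[0,0,0],[0,0,0],[0,0,0]],"grip":[0.3,0.3,0.3,0.3,0.3]}'
python3 -m creep '{"translation":[[0.5,-0.112,0],[0,0,0],[0,0,0],[0,0,0],[0,0,0]],"turn":[[0,0,0],[0,0,0],[0,0,0],[0,0,0],[0,0,0]],"grip":[0.3,0.3,0.3,0.3,0.3]}'
python3 go.py .426 .368 .042 83
```

```text
time_s: 51.0
tool_pos: [0.4518, 0.1234, 0.0314]
tool_rot: [180.0, -0.0, 69.3]
force: [-0.2, -0.3, -0.1]
grip_width: 0.0694
grasp_force: 0.0
time_s: 51.62
tool_pos: [0.4513, 0.1233, 0.0319]
tool_rot: [180.0, -0.1, 69.3]
force: [-2.0, 0.1, 6.5]
grip_width: 0.0436
grasp_force: 25.0
time_s: 52.25
tool_pos: [0.4513, 0.1234, 0.0319]
tool_rot: [180.0, -0.1, 69.3]
force: [-1.5, -0.2, 6.7]
grip_width: 0.0437
grasp_force: 25.0
time_s: 52.88
tool_pos: [0.4519, 0.1227, 0.186]
tool_rot: [179.8, -0.1, 83.1]
force: [-0.5, 0.5, -2.4]
grip_width: 0.044
grasp_force: 25.0
time_s: 53.5
tool_pos: [0.431, 0.3278, 0.184]
tool_rot: [180.0, -0.0, 82.9]
force: [0.4, 0.2, -1.6]
grip_width: 0.0438
grasp_force: 25.0
time_s: 54.12
tool_pos: [0.4275, 0.3667, 0.1836]
tool_rot: [180.0, -0.0, 82.9]
force: [0.3, 1.0, -1.3]
grip_width: 0.0441
grasp_force: 25.0
turn [ 0.    -0.    -0.001] shift before turn [ 0.01 -0.02  1.77] after turn [ 0.01 -0.02  1.77] mm [  -1.5    1.3 -141.6] F [ 0.3  1.  -1.3] grip 0.04406180000576501 25.000019478611648 t 54.125
```

```bash
python3 -m creep '{"translation":[[0,0,0.35],[0,0,0.45],[0,0,0.45],[0,0,0.3],[0,0,0.1]],"turn":[[0,0,0],[0,0,0],[0,0,0],[0,0,0],[0,0,0]],"grip":[0.3,0.3,0.3,0.3,0.3]}'
python3 -m creep '{"translation":[[0,0,0.06],[0,0,0.06],[0,0,0.045],[0,0,0],[0,0,0]],"turn":[[0,0,0],[0,0,0],[0,0,0],[0,0,0],[0,0,0]],"grip":[0.3,0.3,0.3,0.3,0.3]}'
python3 -m creep '{"translation":[[0,0,0],[0,0,0],[0,0,0],[0,0,0],[0,0,0]],"turn":[[0,0,0],[0,0,0],[0,0,0],[0,0,0],[0,0,0]],"grip":[0.3,0.45,0.55,0.6,0.65]}'
python3 -m creep '{"translation":[[0,0,0],[0,0,-0.2],[0,0,-0.4],[0,0,-0.5],[0,0,-0.5]],"turn":[[0,0,0],[0,0,0],[0,0,0],[0,0,0],[0,0,0]],"grip":[0.75,0.8,0.8,0.8,0.8]}'
python3 -m creep '{"translation":[[-0.5,0.2,-0.4],[-0.5,0.2,-0.3],[-0.5,0.2,0],[-0.5,0.2,0],[0,0,0]],"turn":[[0,0,0],[0,0,0],[0,0,0],[0,0,0],[0,0,0]],"grip":[1,1,1,1,1]}'
python3 - <<'E'
from meas import *
t=cam('top'); show(holders(t)); save(t,'pics/t6.png',s=1.25)
s=cam('side'); save(s,'pics/s6.png',(180,150,260,180),3)
E
```

```text
time_s: 54.75
tool_pos: [0.4264, 0.3665, 0.0499]
tool_rot: [-179.9, 0.1, 82.9]
force: [0.1, 0.2, -0.9]
grip_width: 0.0439
grasp_force: 25.0
time_s: 55.38
tool_pos: [0.4272, 0.3679, 0.0383]
tool_rot: [180.0, -0.0, 83.0]
force: [0.5, -0.4, -1.8]
grip_width: 0.0441
grasp_force: 25.0
time_s: 56.0
tool_pos: [0.4272, 0.3678, 0.0382]
tool_rot: [180.0, -0.0, 83.0]
force: [-0.2, -0.0, 0.5]
grip_width: 0.0542
grasp_force: 0.0
time_s: 56.62
tool_pos: [0.4273, 0.3676, 0.1684]
tool_rot: [180.0, -0.1, 82.9]
force: [0.4, 0.2, 0.6]
grip_width: 0.0692
grasp_force: 0.0
time_s: 57.25
tool_pos: [0.4726, 0.1967, 0.2236]
tool_rot: [179.9, -0.1, 82.5]
force: [-0.3, 0.7, 0.2]
grip_width: 0.0869
grasp_force: 0.0
408.0 162.0 c [ 611. -298.] wh [41. 45.] a 89.8 zt 0.11 n 200 dir -90.2 [16.7 34.7] -5.7
409.0 194.0 c [ 527. -297.] wh [39. 45.] a 89.0 zt 0.111 n 202 dir -91.0 [17.4 35.3] 2.2
409.0 226.0 c [ 444. -295.] wh [41. 41.] a 89.9 zt 0.11 n 202 dir -90.1 [16.  33.8] -2.1
409.0 258.0 c [ 363. -294.] wh [38. 40.] a 89.0 zt 0.11 n 213 dir -91.0 [17.3 34.8] 0.9
295.0 396.0 c [69. -6.] wh [29. 10.] a 72.3 zt 0.272 n 1 dir None None None
```

View pics/t6.png

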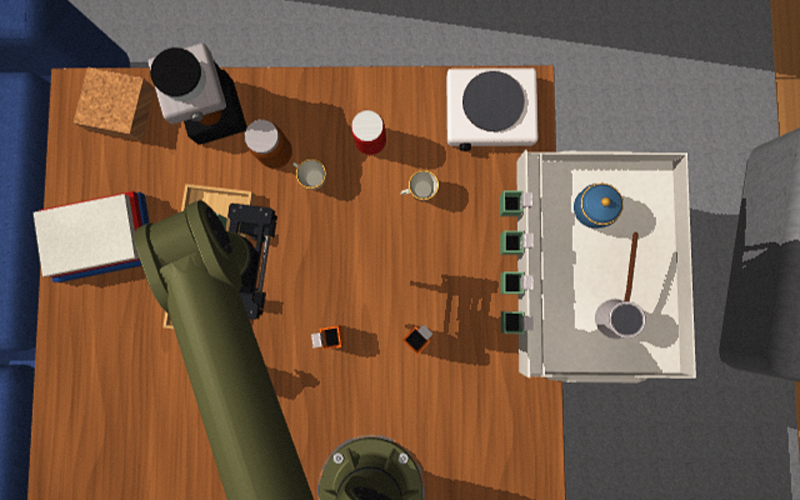

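View pics/s6.png

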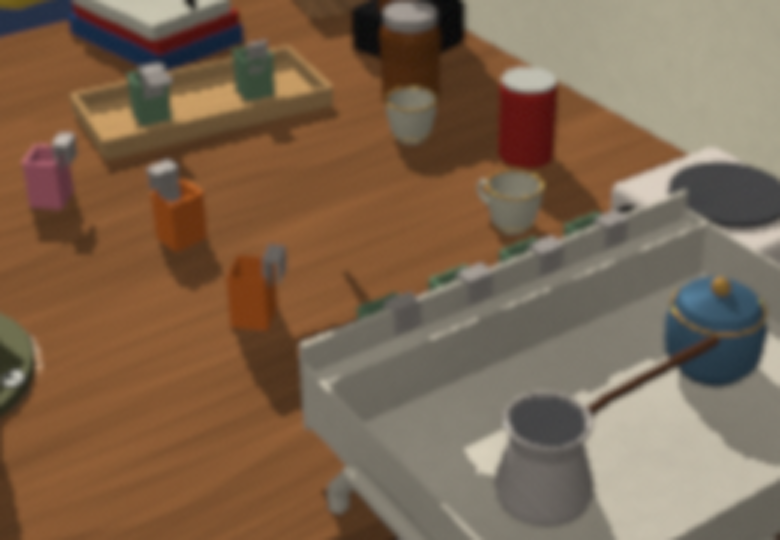

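The top view shows four holders hanging on the rail at (512,203–322). The side view shows both odd ones upright in the tray at (150,95) and (254,72), all four legs behind the lip, and the cups, tin, jar, pot and cezve in place. The gripper is clear, so I'm handing in.

```bash
python3 -c "
from cell import env; print(env.sign_off())"
```

```text
the job is handed in; nothing more can be done
None
```

The job is handed in (no verdict was returned): in the last pictures all four sound holders hang on the rail with their hooks behind the lip, the snapped and sprung ones stand in the mending tray, and nothing else was moved.

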